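# Lay roofing slates on the run-off test deck

### The arm

A 6-joint arm with a two-finger parallel gripper is mounted at the origin on a cart in front of the work surface, level with it; the furniture and walls round the work are solid. World frame = base frame: x ahead of the robot, y to its left, z up, the work surface at z = 0. Lengths are in m, angles in degrees, forces in N, time in s.
With the tool pointing down it reaches from about 0.4 to 0.825 m from the base axis. Payload 7 kg.
Tool frame: the origin (TCP) lies at the very end of the fingers, on their centre line; the grasp point (between the pads) lies 19 mm behind it; z points along the fingers, y is the line along which they close (so a half turn about z gives the same grasp; the last joint's range is limited). The gripper opens to 88 mm and grips with 3 to 60 N. Pads are 19 mm wide; open, the fingers measure 130 mm over their backs; the gripper's body (78 mm by 193 mm) begins 47 mm behind the grasp point.
Start: joints at [-58.894, 20.546, 0.682, 0, -70.136, -16.507], TCP at [0.17, -0.653, 0.227] pointing down, gripper open.
Joint ranges: [-176.03, 176.03], [-82.01, 121.73], [-58.28, 71.71], [-173.87, 95.51], [-174.79, -0.11], [-173.66, 173.66]. Speed limits (degrees/s): [136.94, 136.94, 172.46, 180, 180, 180].

### API

Orientations are given as [roll, pitch, yaw] about the fixed x, y, z axes, in that order (R = Rz(yaw) Ry(pitch) Rx(roll)).
In Python, from rig import manip, optics gives the robot as it stands. The module is installed in compiled form; this text tells all that it offers.
- The arm moves only by the shell command python3 -m pendant 'ROWS' [FORCE]. ROWS is JSON, a list that holds one entry, the list of rows, each a list of 7 numbers: the turn, a rotation vector about the tool's x, y, z in degrees, then the shift along the tool's x, y, z in m, then the finger opening in m, from 0 to 0.0876. A call has 1 to 12 rows; each row is the pose to reach, as a shift and turn from the pose commanded when the call began, along the tool's axes at that moment; what a row does not reach only later rows make up. A row lasts 1/12 s, in which the tool goes at most 41.7 mm and 7.16 degrees, less where a joint would pass 70% of its speed; a pose out of reach is approached as far as the arm can. A call with a gripper value outside its range is refused whole. The fingers move at their own pace and stop on an object; FORCE is the grip in N (left out, the last holds). Time passes only in rows, so rows that repeat a pose let the fingers close. It gives the time, the measured TCP pose, the force, the opening and the grip force at its end, in the units of the state.
- manip.read_state(): the state, without advancing time (a new reading comes with each control period).
- optics.capture(name): name is "side" or "top"; returns the picture (480x640x3 uint8, red, green, blue); there is no depth.
- optics.get_calibration(name): a dict with "fx", "fy", "cx", "cy" (pixels), "cam_to_world" (4x4, takes a point from camera to world coordinates). Camera axes: x right, y down, z forward; pixel columns grow to the right and rows downward; lengths in m; the calibration is good to about 2 mm. A picture is of the moment at which its call begins. get_calibration takes no time and is no camera call.
- manip.hand_in(): hands the job in; it is judged then, once.
The state is a dict: "time_s": time; "joint_pos": joint angles; "qd": joint speeds; "tau": joint torques, N m; "ee_pos": TCP position; "ee_rot": TCP orientation; "contact_force": force on the tool from outside, world axes, zero at the start; "wrist_torque": the same for the moment, N m; "opening": finger opening in m; "finger_force": force on a finger pad.
Only numpy, scipy, OpenCV 4.12 (cv2) and the standard library are available. Lean on these libraries where they do the work, as an engineer would, in place of code of your own. Each camera call takes 0.05 s, during which the arm holds its last target. There are 200 camera calls.

### The job

Set up the run-off test: pinch the snap tabs to unclip the specimen case's cover and set it down right way up, flat on the bench; then lay every slate from the case on the inclined deck as on a roof, one to a course, working from the eaves upward without skipping a line: nail-hole end up the slope, centred in the lane and square to it, tail edge at the course's pair of ticks, each slate lapping over the one below with its head down on the board. Last, clip the cover back on the empty case, both tabs hooked, and leave the other things on the bench where they are.

Things in the scene. Friction and masses are not known exactly. Their poses are not given: they have to be found in the camera images.
- cover_grip (a point): middle of the case's clip-in cover (white shallow box lid 254 x 226 x 20 mm, open below, 0.26 kg, loose), between its two grey finger pads, 36 mm above its lower rim (itself 10 mm above the bench while clipped in). z up, x along the pads. Pads: 36 mm long, outer faces at y = +-28 mm, tops 49 mm above the rim; a fixed block between them fills y = +-6 mm, to 36 mm above the rim
- tab_l (a joint): inward travel of the cover's +y snap tab: its pad and a strip 22 mm wide (top 24 mm above the rim) from the pad's foot outward, whose end hooks under a catch of the case. 0 at rest, 0.008 m at the stop, unhooked beyond 0.005. Sprung outward: 3 N to start, 6 N at the stop. Pinch both pads along y (40 mm over both at the stop) and keep them so while lifting the cover straight up or lowering it on
- tab_r (a joint): the same for the cover's -y snap tab. Clipped in, the cover lies centred on the case (point cover_grip 46 mm above the bench), axes parallel, 3 mm of play to the catches at each side; let go, the tabs spring out under the catches' lips
- case: base of the flat grey specimen case, fixed: plate 270 x 234 mm, top 10 mm up; origin under its middle. At the middle of each long side (y) a catch 40 mm wide and high, 255 mm over both; at each end a stop 16 mm high. Under the cover slates lie in nests, two by two, 114 mm apart along x, 96 mm along y, heads to +x; ribs 5 mm high, 5 mm clear, round a nest's corners, none within 28 mm of its middle
- deck: inclined run-off deck, fixed on the bench: plywood board 340 mm up the slope (20 degrees), 152 mm wide, on an aluminium frame with a gutter at the low end (splash wall 74 mm up); origin under its middle, x towards the high end, z up. Side rails 10 mm high leave a lane 124 mm wide. The low edge is 30 mm below line1; a spray bar crosses 300 mm above line1, top 46 mm off the board
- line1 (a point): first (eaves) exposure line, at the lane's middle on the board's surface, marked by a black tick on each rail: the first slate's tail edge belongs above it. x up the slope, y across to the left, z the board's normal. A batten 12 mm wide across the lane from 6 mm above this line carries this slate's tail 12.5 mm off the board; its head lies on the board, so it lies 7.2 degrees flatter than the deck
- line2 (a point): exposure line 2, 56 mm up-slope of line 1: the next pair of black ticks on the rails, same axes; the slate laid here has its tail above this line, its tail part on the slate below (44 mm overlap), its head on the board, parallel to that slate. As on every line its middle lies 50 mm up-slope of the line and 9.7 mm off the board
- line3 (a point): exposure line 3, 56 mm up-slope of line 2: the next pair of black ticks on the rails, same axes; the slate laid here has its tail above this line, its tail part on the slate below (44 mm overlap), its head on the board, parallel to that slate. As on every line its middle lies 50 mm up-slope of the line and 9.7 mm off the board
- line4 (a point): exposure line 4, 56 mm up-slope of line 3: the next pair of black ticks on the rails, same axes; the slate laid here has its tail above this line, its tail part on the slate below (44 mm overlap), its head on the board, parallel to that slate. As on every line its middle lies 50 mm up-slope of the line and 9.7 mm off the board
- slate1_mid (a point): dark grey roofing slate 1 (all alike, any slate may go on any line; three or four are present): 100 (x) x 60 (y) x 7 mm, 0.115 kg, smooth; the point is its centre, half-way through its thickness; x points to its head end (two small nail holes), z out of its upper face
- slate1_head (a point): middle of the head edge of slate 1 half-way through its thickness (50 mm along x from slate1_mid)
- slate2_mid (a point): dark grey roofing slate 2 (all alike, any slate may go on any line; three or four are present): 100 (x) x 60 (y) x 7 mm, 0.115 kg, smooth; the point is its centre, half-way through its thickness; x points to its head end (two small nail holes), z out of its upper face
- slate2_head (a point): middle of the head edge of slate 2 half-way through its thickness (50 mm along x from slate2_mid)
- slate3_mid (a point): dark grey roofing slate 3 (all alike, any slate may go on any line; three or four are present): 100 (x) x 60 (y) x 7 mm, 0.115 kg, smooth; the point is its centre, half-way through its thickness; x points to its head end (two small nail holes), z out of its upper face
- slate3_head (a point): middle of the head edge of slate 3 half-way through its thickness (50 mm along x from slate3_mid)
- slate4_mid (a point): dark grey roofing slate 4 (all alike, any slate may go on any line; three or four are present): 100 (x) x 60 (y) x 7 mm, 0.115 kg, smooth; the point is its centre, half-way through its thickness; x points to its head end (two small nail holes), z out of its upper face
- slate4_head (a point): middle of the head edge of slate 4 half-way through its thickness (50 mm along x from slate4_mid)
- petri: bystander: petri dish 60 mm across, 14 mm high, origin at its underside
- small_beaker: bystander: glass beaker 74 mm across, 87 mm high, origin at its underside
- squeeze_bottle: bystander: wash bottle 66 x 102 x 214 mm at the right of the bench, origin at its underside. The bench between x = 0.30 and 0.59, y = -0.21 and -0.48 is always free

How it is judged:
By the outcome, as a careful person would: the job done as asked, in the order asked, and still so for the second after the job is handed in, with the robot touching nothing.
Of slate1, slate2, slate3, slate4 only 3 to 4 are there at a start; the rules pass over those that are not, and their reading is None.
At some moment in a run one of slate1, slate2, slate3, slate4 may be knocked a few centimetres aside while the robot is not near it.
Once in a run the grip may slacken for a moment while it holds something.
It also fails if it takes over 210 s, if anything falls off the work surface, if the arm or the gripper's body presses on something with over 40 N, if the wrist force passes 120 N, or if a joint passes its speed limit or range.

## Working session

There is one attempt and no reset: what is moved stays moved. The work goes in short steps, Python scripts to look and compute and a shell command to move; the robot and the scene stay as the last step left them, time stands still between calls to the robot, and variables do not carry over. Pictures are saved under pics/ and viewed, at most 14 in all, crops included, and the job is handed in when it is done.

```bash
ls; mkdir -p pics; python3 - <<'E'
from rig import manip, optics
import cv2,numpy as np
np.set_printoptions(precision=4,suppress=True)
for n in("side","top"):
    c=optics.get_calibration(n);print(n,c["fx"],c["fy"],c["cx"],c["cy"]);print(np.array(c["cam_to_world"]))
    cv2.imwrite(f"pics/{n}0.png",optics.capture(n)[:,:,::-1])
print(manip.read_state())
E
```

```text
pics
side 497.2335788416098 497.2335788416098 326.8703336503781 238.0014575092683
[[-0.9081 -0.2007  0.3676 -0.068 ]
 [-0.4187  0.4139 -0.8083  1.1696]
 [ 0.0101 -0.8879 -0.4599  0.8107]
 [ 0.      0.      0.      1.    ]]
top 614.1901981215992 614.1901981215992 316.414763448262 247.23935748187174
[[-0.3292 -0.7423  0.5836 -0.5882]
 [-0.9441  0.2497 -0.215   0.3281]
 [ 0.0138 -0.6218 -0.7831  1.56  ]
 [ 0.      0.      0.      1.    ]]
{'time_s': 0.1, 'joint_pos': array([-58.8919,  20.5851,   0.6385,  -0.0176, -70.137 , -16.5091]), 'qd': array([ 0.0149, -0.0683,  0.1693,  0.0869,  0.0819, -0.0161]), 'tau': array([ -0.0007, -58.4166,  29.375 ,   7.0155,   0.0102,  -0.0001]), 'ee_pos': array([ 0.17  , -0.6528,  0.2257]), 'ee_rot': array([ 179.9151,   -0.0079, -165.407 ]), 'contact_force': array([-0.4033, -0.4479,  0.4167]), 'wrist_torque': array([-0.013 ,  0.0545, -0.0024]), 'finger_force': 0.0, 'opening': 0.08771288020207248}
```

View pics/top0.png

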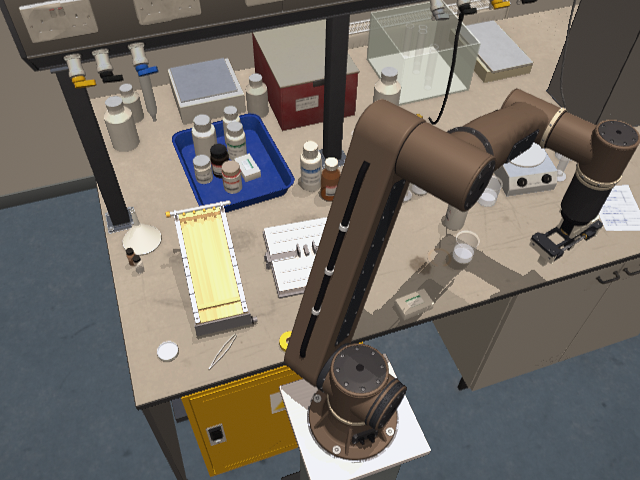

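View pics/side0.png

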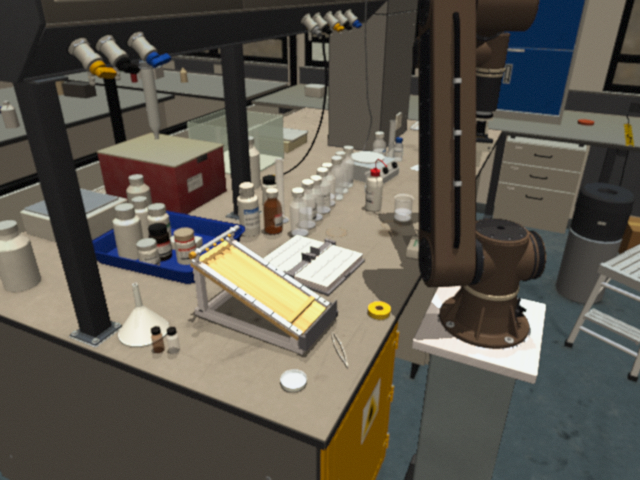

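The top view shows the deck at about (210,265) and the case cover at (300,255), partly hidden by the arm. The side view shows the deck at (265,290), the cover at (315,260), petri at (293,380), and beaker at (403,207). Next I'll enlarge these.

```bash
python3 - <<'E'
import cv2
a=cv2.imread("pics/side0.png")[222:352,180:375];cv2.imwrite("pics/s0z.png",cv2.resize(a,None,fx=4,fy=4,interpolation=cv2.INTER_CUBIC))
a=cv2.imread("pics/top0.png")[195:345,150:345];cv2.imwrite("pics/t0z.png",cv2.resize(a,None,fx=4,fy=4,interpolation=cv2.INTER_CUBIC))
E
```

```text
(no output)
```

View pics/s0z.png

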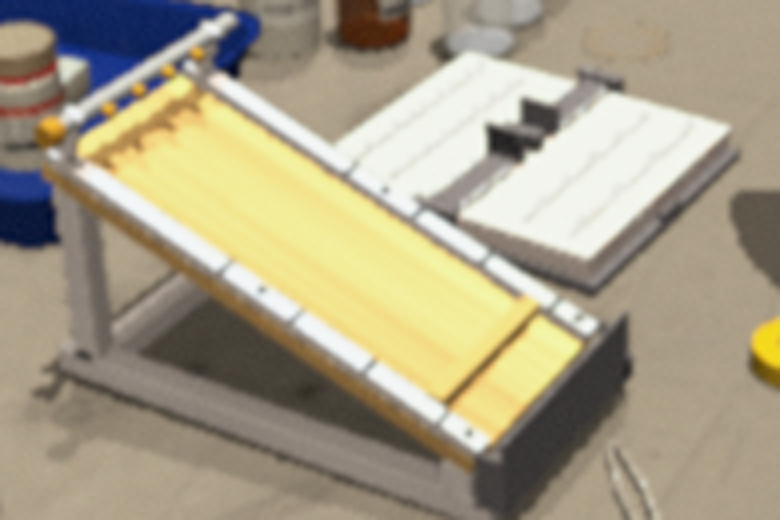

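View pics/t0z.png

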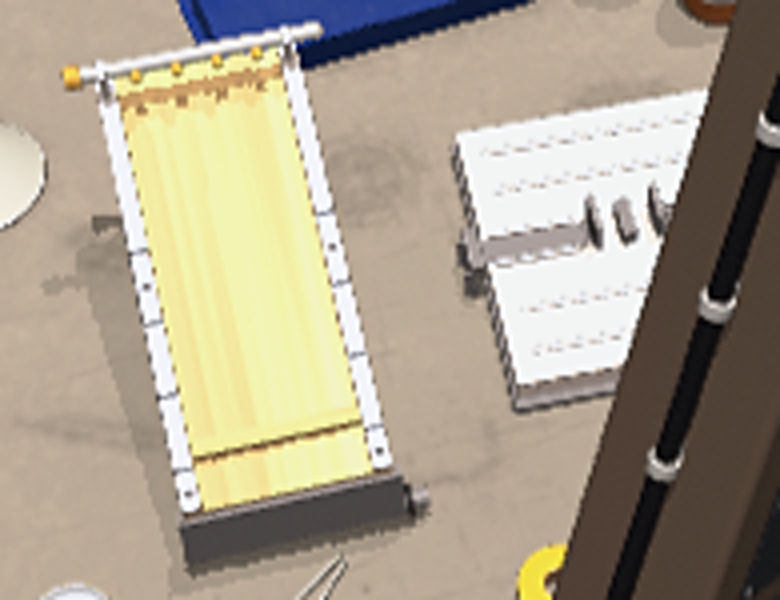

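The tick lines are clear on both rails. In the side zoom the near rail has them at (222,267), (297,320), (370,365) and (443,410), and the far rail at (352,170) through (550,295). The case cover's corners are at (472,55), (735,128) and (588,265), with its pads at (505,138) and (540,115). I'll fit the poses from these.

```bash
cat > h.py <<'E'
from rig import manip, optics
import cv2,numpy as np
from scipy.spatial.transform import Rotation as R
from scipy.optimize import least_squares
np.set_printoptions(precision=4,suppress=True)
C={n:optics.get_calibration(n) for n in("side","top")}
def proj(n,P):
    c=C[n];T=np.linalg.inv(np.array(c["cam_to_world"]));p=np.atleast_2d(P)@T[:3,:3].T+T[:3,3]
    return np.c_[c["fx"]*p[:,0]/p[:,2]+c["cx"],c["fy"]*p[:,1]/p[:,2]+c["cy"]]
def ray(n,uv,z):
    c=C[n];T=np.array(c["cam_to_world"]);uv=np.atleast_2d(uv)
    d=np.c_[(uv[:,0]-c["cx"])/c["fx"],(uv[:,1]-c["cy"])/c["fy"],np.ones(len(uv))]@T[:3,:3].T
    return T[:3,3]+d*((z-T[2,3])/d[:,2])[:,None]
def snap(n,name=None):
    a=optics.capture(n)[:,:,::-1].copy()
    if name: cv2.imwrite(f"pics/{name}.png",a)
    return a
def delta(pos,rot):
    """shift & turn from the measured pose to a target (rot: Rotation)"""
    s=manip.read_state();R0=R.from_euler("xyz",s["ee_rot"],degrees=True)
    print("turn",(R0.inv()*rot).as_rotvec(degrees=True).round(2),"shift",R0.inv().apply(np.array(pos)-s["ee_pos"]).round(4),"q",s["joint_pos"].round(1))
def down(yaw): return R.from_euler("xyz",[180,0,yaw],degrees=True)
def frame(p): # x,y,z,yaw deck frame at line1
    return R.from_euler("xyz",[0,-20,p[3]],degrees=True)
E
cat > fit.py <<'E'
from h import *
f=lambda z,ox,oy:(np.array(z,float)+.5)/4-.5+[ox,oy]
sL=f([(443,410),(370,365),(297,320),(222,267)],180,222); sR=f([(550,295),(487,258),(417,210),(352,170)],180,222)
tL=f([(183,465),(168,396),(155,323),(137,250)],150,195); tR=f([(372,425),(357,353),(340,282),(325,212)],150,195)
M=np.array([[.056*i,y,.010] for y in(.069,-.069) for i in range(4)])
def pts(p): return np.array(p[:3])+frame(p).apply(M)
obs=np.r_[sL,sR],np.r_[tL,tR]
res=lambda p:np.r_[proj("side",pts(p))-obs[0],proj("top",pts(p))-obs[1]].ravel()
r=least_squares(res,[.45,.3,.05,0]);print("deck",r.x);print(res(r.x).reshape(-1,2))
# cover: side corners
cs=f([(472,55),(735,128),(588,265)],180,222);ct=f([(457,135),(513,383)],150,195)
S=ray("side",cs,.030);T=ray("top",ct,.030);print(S,T,sep="\n")
print("pads",ray("side",f([(505,128),(540,104)],180,222),.059),ray("top",f([(595,200),(656,186)],150,195),.059))
E
python3 fit.py
```

```text
deck [ 0.4102  0.2539  0.0607 -3.0761]
[[ 0.2565  1.3092]
 [-0.0989 -0.1297]
 [-0.0662 -1.304 ]
 [ 0.8425 -0.2218]
 [ 0.9759  1.7096]
 [-0.6162 -0.4123]
 [-0.126   0.4337]
 [-0.5629 -0.5086]
 [ 0.1425  0.8178]
 [ 0.0115 -0.4698]
 [-0.5488 -0.4189]
 [ 0.2099 -0.0389]
 [ 0.4542 -0.1008]
 [-0.0539 -0.2775]
 [ 0.0145 -0.3771]
 [-0.3425 -0.4082]]
[[ 0.6549 -0.1765  0.03  ]
 [ 0.4042 -0.1545  0.03  ]
 [ 0.4268  0.0794  0.03  ]]
[[0.6806 0.0444 0.03  ]
 [0.4324 0.0727 0.03  ]]
pads [[ 0.5473 -0.0277  0.059 ]
 [ 0.54   -0.0745  0.059 ]] [[ 0.5582 -0.0339  0.059 ]
 [ 0.5563 -0.0837  0.059 ]]
```

```bash
cat > fit2.py <<'E'
from h import *
from scipy.ndimage import map_coordinates
exec(open("fit.py").read().split("r=least")[0].split("\n",1)[1])
im={n:cv2.imread(f"pics/{n}0.png").astype(float).mean(2) for n in("side","top")}
p=np.array([.4102,.2539,.0607,-3.08])
for it in range(3):
    obs=[]
    for n in("side","top"):
        for i,m in enumerate(M):
            s=np.linspace(-.014,.014,113);P=p[:3]+frame(p).apply(m+np.c_[s,0*s,0*s])
            v=sum(map_coordinates(im[n],proj(n,P+frame(p).apply([0,dy,0]))[:,::-1].T,order=1) for dy in(-.003,0,.003))
            w=np.clip(np.percentile(v,60)-v-20,0,None)*(abs(s)<(.014 if it==0 else .008)); sc=(w*s).sum()/w.sum()
            obs.append(proj(n,p[:3]+frame(p).apply(m+[sc,0,0]))[0])
    obs=np.array(obs)
    def res(q):
        P=q[:3]+frame(q).apply(M); return np.r_[proj("side",P),proj("top",P)].ravel()-obs.ravel()
    # lateral not observed by ticks: keep along-slope components, add rail-edge later
    p=least_squares(res,p).x
print("deck",p,np.sqrt((res(p)**2).mean()))
# rails' lateral position: white rail centroid in y around each sample
for n in("side","top"):
    out=[]
    for y0 in(.069,-.069):
        for x0 in(.03,.085,.14):
            s=np.linspace(-.016,.016,129);P=p[:3]+frame(p).apply(np.c_[0*s+x0,y0+s,0*s+.01])
            uv=proj(n,P);bgr=cv2.remap(cv2.imread(f"pics/{n}0.png"),uv[:,0].astype("f4")[None],uv[:,1].astype("f4")[None],cv2.INTER_LINEAR)[0].astype(float)
            ok=(bgr[:,0]>185);out.append((1000*s[ok].mean(),ok.mean()*32))
    print(n,np.array(out).round(1).tolist())
for n in("side","top"):
    a=cv2.imread(f"pics/{n}0.png");g=(a.min(2)>195).astype("u1");g=cv2.morphologyEx(g,cv2.MORPH_CLOSE,np.ones((3,3)))
    k,l,st,ce=cv2.connectedComponentsWithStats(g)
    for i in range(1,k):
        x,y,w,h,A=st[i]
        if A>300 and 200<x<370 and 190<y<300: print(n,st[i],cv2.approxPolyDP(cv2.convexHull(cv2.findContours((l==i).astype("u1"),0,2)[0][0]),2,True)[:,0].tolist())
E
python3 fit2.py
```

```text
deck [ 0.4093  0.2544  0.0603 -3.3887] 0.09258838298084172
side [[0.4, 15.9], [0.2, 16.6], [0.8, 14.1], [1.1, 14.9], [0.5, 16.1], [-4.4, 21.8]]
top [[0.0, 11.7], [-0.9, 13.9], [0.2, 9.4], [-0.1, 14.6], [-0.1, 12.9], [-0.2, 9.7]]
side [ 233  235   96   70 1414] [[233, 242], [296, 235], [322, 242], [328, 303], [325, 304]]
side [ 295  246   67   40 1362] [[361, 253], [327, 285], [295, 275], [330, 246]]
top [221 211  27 101 466] [[221, 211], [225, 213], [246, 311], [243, 311]]
top [ 264  217   63   74 2631] [[326, 217], [305, 285], [279, 290], [264, 228]]
```

```bash
cat > fit3.py <<'E'
from h import *
from scipy.ndimage import map_coordinates
im={n:cv2.GaussianBlur(cv2.imread(f"pics/{n}0.png"),(3,3),0).astype(float).min(2) for n in("side","top")}
hx,hy,z=.127,.113,.030
def samp(p):
    r=R.from_euler("z",p[2],degrees=True);t=np.linspace(-.85,.85,24);t=t[abs(t)>.2]
    L=[(np.c_[t*hx,0*t+s*hy,0*t],[0,s,0]) for s in(1,-1)]+[(np.c_[0*t+s*hx,t*hy,0*t],[s,0,0]) for s in(1,-1)]
    return [(r.apply(a)+[p[0],p[1],z],r.apply(b)) for a,b in L]
use={"side":[0,1,2,3],"top":[0,3,2]}
def fit(cams,p):
  p=np.array(p,float)
  for it in range(6):
    A,B=[],[];W=[.012,.012,.008,.006,.005,.005][it];off={}
    for n in cams:
      for e,(P,nn) in enumerate(samp(p)):
        if e not in use[n]:continue
        s=np.linspace(-W,W,61);o=[]
        for q in P:
            uv=proj(n,q+s[:,None]*nn)
            if n=="top" and (uv[:,0]*1+ (uv[:,1]-195)*.48>322).any(): continue
            if n=="side":
                d=frame([0,0,0,-3.39]).inv().apply(ray("side",uv[30],z)[0]*0+q)
            v=map_coordinates(im[n],uv[:,::-1].T,order=1);g=-np.gradient(v);k=g.argmax()
            if g[k]<.06*20: continue
            if k in(0,60): continue
            o.append(s[k]); A.append([nn[0],nn[1],np.radians(1)*(nn[1]*(q[0]-p[0])-nn[0]*(q[1]-p[1]))]);B.append(s[k])
        off[n,e]=(len(o),np.median(o)*1000 if o else 0,(np.percentile(o,75)-np.percentile(o,25))*1000 if o else 0)
    A,B=np.array(A),np.array(B)
    p=p+least_squares(lambda x:A@x-B,[0,0,0],loss="soft_l1",f_scale=.001).x
  print(cams,p);print({k:np.round(v,1).tolist() for k,v in off.items()})
for c in(["side"],["top"],["side","top"]): fit(c,[.549,-.053,-6])
E
python3 fit3.py
```

```text
['side'] [ 0.5452 -0.0529 -5.6674]
{('side', 0): [12.0, -0.1, 1.7], ('side', 1): [0, 0, 0], ('side', 2): [10.0, 1.9, 1.5], ('side', 3): [18.0, 1.0, 1.0]}
['top'] [ 0.5445 -0.0544 -5.5851]
{('top', 0): [17.0, -0.2, 0.8], ('top', 2): [11.0, 0.3, 1.8], ('top', 3): [0, 0, 0]}
['side', 'top'] [ 0.5449 -0.0538 -5.7123]
{('side', 0): [12.0, 1.0, 1.4], ('side', 1): [0, 0, 0], ('side', 2): [11.0, 2.0, 1.2], ('side', 3): [18.0, 0.6, 1.0], ('top', 0): [17.0, -0.5, 1.0], ('top', 2): [11.0, -1.2, 1.5], ('top', 3): [0, 0, 0]}
```

```bash
python3 - <<'E'
from h import *
delta([.17,-.653,.29],down(-165.4))
delta([.545,-.054,.20],down(174.3))
print(ray("side",[[374,210],[403,220],[293,385],[379,312]],0))
E
```

```text
turn [ 0.08 -0.01 -0.01] shift [ 0.0001 -0.0001 -0.0643] q [-58.9  20.6   0.6  -0.  -70.1 -16.5]
turn [ 0.08 -0.02 20.29] shift [-0.5138  0.4849  0.0264] q [-58.9  20.6   0.6  -0.  -70.1 -16.5]
[[ 0.5125 -0.5578  0.    ]
 [ 0.3806 -0.5184  0.    ]
 [ 0.3469  0.4325  0.    ]
 [ 0.2647  0.085   0.    ]]
```

```bash
python3 -m pendant '[[[0,0,0,0,0,-0.035,0.0876],[0,0,0,0,0,-0.065,0.0876],[0,0,20,-0.514,0.485,-0.03,0.0876],[0,0,20,-0.514,0.485,-0.03,0.0876],[0,0,20,-0.514,0.485,-0.03,0.0876],[0,0,20,-0.514,0.485,-0.03,0.0876],[0,0,20,-0.514,0.485,-0.03,0.0876],[0,0,20,-0.514,0.485,-0.03,0.0876],[0,0,20,-0.514,0.485,-0.03,0.0876],[0,0,20,-0.514,0.485,-0.03,0.0876],[0,0,20,-0.514,0.485,-0.03,0.0876],[0,0,20,-0.514,0.485,-0.03,0.0876]]]' 20
python3 -c "
from h import *
delta([.545,-.054,.16],down(174.3))"
```

```text
time_s: 1.1
ee_pos: [0.3906, -0.2999, 0.2709]
ee_rot: [180.0, 0.0, 174.6]
contact_force: [0.8, -0.7, 0.3]
opening: 0.0876
finger_force: 0.0
turn [0.01 0.01 0.29] shift [-0.1305  0.2593  0.111 ] q [-14.6   1.5 -17.6  -0.  -71.  -80.8]
```

```bash
python3 -m pendant '[[[0,0,0.3,-0.13,0.259,0.04,0.07],[0,0,0.3,-0.13,0.259,0.08,0.07],[0,0,0.3,-0.13,0.259,0.11,0.07],[0,0,0.3,-0.13,0.259,0.11,0.07],[0,0,0.3,-0.13,0.259,0.11,0.07],[0,0,0.3,-0.13,0.259,0.11,0.07],[0,0,0.3,-0.13,0.259,0.11,0.07],[0,0,0.3,-0.13,0.259,0.11,0.07],[0,0,0.3,-0.13,0.259,0.11,0.07],[0,0,0.3,-0.13,0.259,0.11,0.07]]]' 20
python3 - <<'E'
from h import *
delta([.545,-.054,.08],down(174.3))
a=snap("side","s1");b=snap("top","t1")
cv2.imwrite("pics/c1.png",np.vstack([cv2.resize(a[195:325,220:420],(800,520))[::1],]))
print(proj("side",[.545,-.054,.046]),proj("top",[.545,-.054,.046]))
E
```

```text
time_s: 1.93
ee_pos: [0.5438, -0.0555, 0.16]
ee_rot: [-180.0, -0.1, 174.4]
contact_force: [0.1, 0.3, 0.4]
opening: 0.0704
finger_force: 0.0
turn [-0.04 -0.13  0.1 ] shift [-0.0012  0.0017  0.08  ] q [  14.7   11.7  -20.9   -0.   -57.5 -110.3]
[[310.3366 253.7227]] [[305.8232 248.7327]]
```

View pics/c1.png

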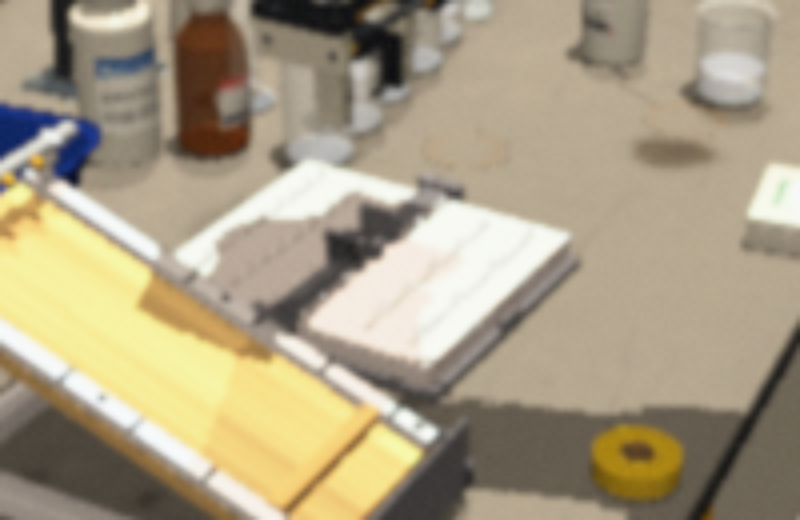

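The pads are at (350,245) and (380,215) in the zoom, and the projected grip point (361,235) falls between them, so I'm descending.

```bash
python3 -m pendant '[[[0,-0.1,0.1,-0.001,0.0015,0.04,0.074],[0,-0.1,0.1,-0.001,0.0015,0.08,0.074],[0,-0.1,0.1,-0.001,0.0015,0.1,0.074],[0,-0.1,0.1,-0.001,0.0015,0.112,0.074],[0,-0.1,0.1,-0.001,0.0015,0.121,0.074],[0,-0.1,0.1,-0.001,0.0015,0.121,0.074],[0,-0.1,0.1,-0.001,0.0015,0.121,0.074]]]' 20
python3 - <<'E'
from h import *
delta([.545,-.054,.038],down(174.3))
a=snap("side","s2");b=snap("top","t2")
cv2.imwrite("pics/c2.png",np.hstack([cv2.resize(a[225:295,260:360],(400,280),interpolation=2),cv2.resize(b[205:275,255:355],(400,280),interpolation=2)]))
E
```

```text
time_s: 2.62
ee_pos: [0.5454, -0.0555, 0.0407]
ee_rot: [180.0, 0.1, 174.2]
contact_force: [0.7, 0.3, 0.4]
opening: 0.0736
finger_force: 0.0
turn [ 0.    0.14 -0.15] shift [0.0006 0.0014 0.0027] q [  14.7   19.8  -28.5    0.1  -41.6 -110.6]
```

View pics/c2.png

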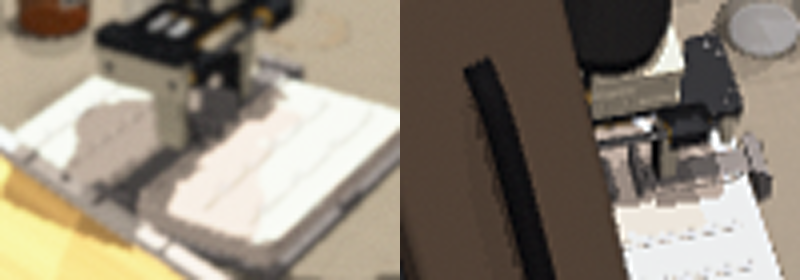

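The left finger (zoom ~ (170,110)) stands over the strip outside its pad, with no contact force. Closing now.

```bash
python3 -m pendant '[[[0,0.1,-0.1,0,0.0014,0.002,0.06],[0,0.1,-0.1,0,0.0014,0.002,0.045],[0,0.1,-0.1,0,0.0014,0.002,0.036],[0,0.1,-0.1,0,0.0014,0.002,0.036],[0,0.1,-0.1,0,0.0014,0.002,0.036],[0,0.1,-0.1,0,0.0014,0.002,0.036],[0,0.1,-0.1,0,0.0014,0.002,0.036],[0,0.1,-0.1,0,0.0014,0.002,0.036]]]' 30
```

```text
time_s: 3.38
ee_pos: [0.5456, -0.0534, 0.0386]
ee_rot: [-180.0, 0.0, 174.3]
contact_force: [-2.3, 1.4, 7.7]
opening: 0.0387
finger_force: 30.0
```

```bash
python3 -m pendant '[[[0,0,0,0,0,-0.01,0.036],[0,0,0,0,0,-0.02,0.036],[0,0,0,0,0,-0.03,0.036],[0,0,0,0,0,-0.05,0.036],[0,0,0,0,0,-0.08,0.036],[0,0,0,0,0,-0.12,0.036],[0,0,0,0,0,-0.15,0.036],[0,0,0,0,0,-0.15,0.036],[0,0,0,0,0,-0.15,0.036]]]' 30
python3 - <<'E'
from h import *
a=snap("side","s3");b=snap("top","t3")
cv2.imwrite("pics/c3.png",np.hstack([cv2.resize(a[155:305,220:400],(400,333),interpolation=2),cv2.resize(b[155:305,220:400],(400,333),interpolation=2)]))
E
```

```text
time_s: 4.13
ee_pos: [0.5464, -0.0531, 0.1909]
ee_rot: [179.9, 0.3, 174.3]
contact_force: [-0.2, 0.8, -3.3]
opening: 0.0387
finger_force: 30.0
```

View pics/c3.png

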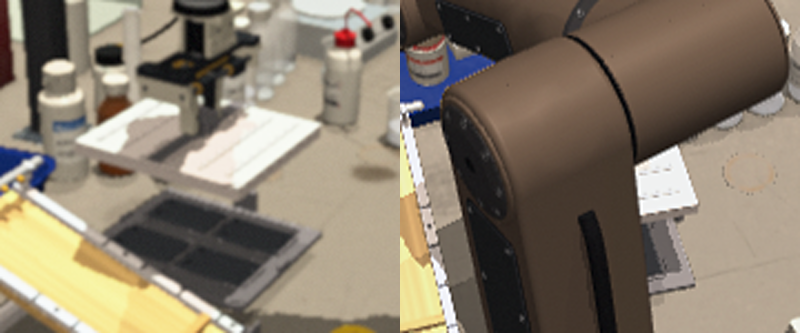

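The cover is off level, and all four nests in the base hold dark slates. Next I'm carrying the cover to the free area at (0.445, -0.345).

```bash
python3 -c "
from h import *
delta([.445,-.345,.12],down(180))"
```

```text
turn [ 0.03 -0.04 -5.72] shift [ 0.0699 -0.3001  0.0677] q [  14.9   10.3  -18.7   -0.   -61.  -110.6]
```

```bash
python3 -m pendant '[[[0,0,-5.7,0.01,-0.03,0,0.036],[0,0,-5.7,0.02,-0.06,0,0.036],[0,0,-5.7,0.028,-0.095,0,0.036],[0,0,-5.7,0.036,-0.13,0,0.036],[0,0,-5.7,0.044,-0.165,0,0.036],[0,0,-5.7,0.05,-0.2,0,0.036],[0,0,-5.7,0.056,-0.235,0.02,0.036],[0,0,-5.7,0.063,-0.265,0.04,0.036],[0,0,-5.7,0.068,-0.285,0.06,0.036],[0,0,-5.7,0.07,-0.3,0.068,0.036],[0,0,-5.7,0.07,-0.3,0.068,0.036],[0,0,-5.7,0.07,-0.3,0.068,0.036]]]' 30
python3 -m pendant '[[[0,0,0,0,0,0.025,0.036],[0,0,0,0,0,0.05,0.036],[0,0,0,0,0,0.07,0.036],[0,0,0,0,0,0.08,0.036],[0,0,0,0,0,0.085,0.036],[0,0,0,0,0,0.085,0.036]]]' 30
```

```text
time_s: 5.23
ee_pos: [0.4442, -0.3452, 0.118]
ee_rot: [179.9, -0.2, 179.9]
contact_force: [1.0, -0.6, -2.2]
opening: 0.0387
finger_force: 30.0
time_s: 5.73
ee_pos: [0.4459, -0.3444, 0.0345]
ee_rot: [180.0, -0.1, -180.0]
contact_force: [0.2, -1.3, -2.3]
opening: 0.0387
finger_force: 30.0
```

```bash
python3 -m pendant '[[[0,0,0,0,0,0.003,0.036],[0,0,0,0,0,0.0055,0.036],[0,0,0,0,0,0.0055,0.036]]]' 30
python3 -m pendant '[[[0,0,0,0,0,0,0.05],[0,0,0,0,0,0,0.062],[0,0,0,0,0,0,0.072],[0,0,0,0,0,0,0.076],[0,0,0,0,0,0,0.076],[0,0,0,0,0,0,0.076]]]' 20
```

```text
time_s: 5.98
ee_pos: [0.4463, -0.345, 0.0301]
ee_rot: [-180.0, 0.1, -180.0]
contact_force: [-0.9, 0.2, -2.2]
opening: 0.0387
finger_force: 30.0
time_s: 6.48
ee_pos: [0.4462, -0.3452, 0.0299]
ee_rot: [-180.0, 0.0, -180.0]
contact_force: [-0.6, 0.3, 0.2]
opening: 0.0726
finger_force: 0.0
```

```bash
python3 -m pendant '[[[0,0,0,0,0,-0.03,0.076],[0,0,0,0,0,-0.06,0.076],[0,0,0,0,0,-0.1,0.076],[0,0,0,0,0,-0.14,0.076],[0,0,0,0,0,-0.17,0.076],[0,0,0,0,0,-0.17,0.076]]]' 20
python3 - <<'E'
from h import *
a=snap("side","s4");b=snap("top","t4")
cv2.imwrite("pics/c4.png",np.vstack([cv2.resize(a[220:310,270:400],(650,450),interpolation=2)]))
cv2.imwrite("pics/c4t.png",cv2.resize(b[190:330,240:420],(720,560),interpolation=2))
E
```

```text
time_s: 6.98
ee_pos: [0.449, -0.3469, 0.2073]
ee_rot: [-179.7, 0.6, -179.9]
contact_force: [1.5, -0.5, 0.7]
opening: 0.0759
finger_force: 0.0
```

View pics/c4.png

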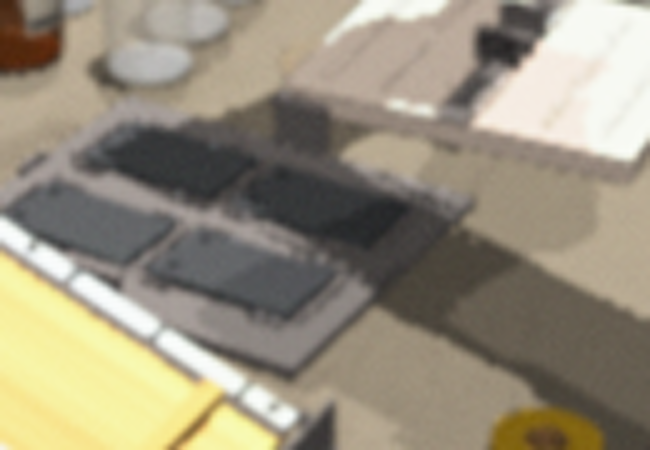

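View pics/c4t.png

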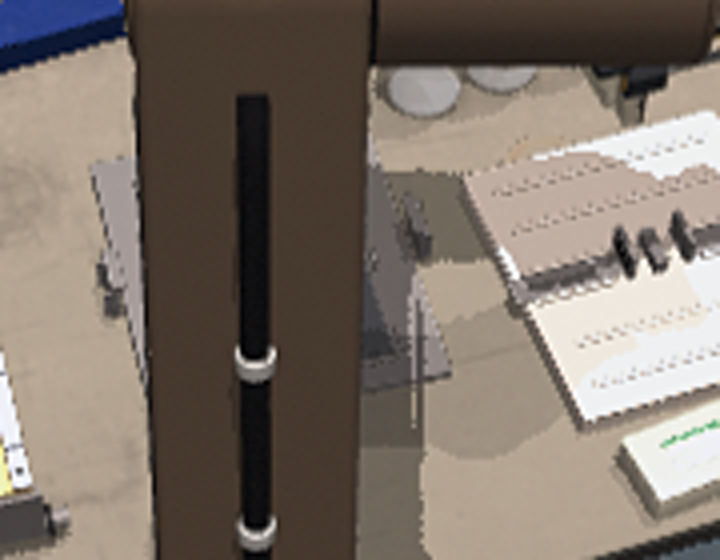

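The side view shows four slates at zoom (160,165), (325,205), (95,225) and (240,270), with their nail holes at the far-left end, so heads point to world +x. The cover sits flat in the free area. I'll fit each slate's rectangle from its edges.

```bash
cat > slates.py <<'E'
from h import *
from scipy.ndimage import map_coordinates
def fits(img,n,p,it_n=6):
    """edge fit of a slate lying flat in the case: p=[x,y,yaw]"""
    im=cv2.GaussianBlur(img,(3,3),0).astype(float).mean(2);p=np.array(p,float);cam=np.array(C[n]["cam_to_world"])[:3,3]
    for it in range(it_n):
        A,B=[],[];W=[.009,.009,.007,.005,.004,.004][it];rt=R.from_euler("z",p[2],degrees=True);off=[]
        for ax,s in((0,1),(0,-1),(1,1),(1,-1)):
            h=[.05,.03];t=np.linspace(-.8,.8,21)*h[1-ax];q=np.zeros((21,3));q[:,ax]=s*h[ax];q[:,1-ax]=t
            nn=np.zeros(3);nn[ax]=s;nn=rt.apply(nn);z=.010 if nn@(cam-[p[0],p[1],0])>0 else .017
            q=rt.apply(q)+[p[0],p[1],z];S=np.linspace(-W,W,61);o=[]
            for k in q:
                v=map_coordinates(im,proj(n,k+S[:,None]*nn)[:,::-1].T,order=1);g=np.gradient(v);j=g.argmax()
                if j in(0,60) or v[j:].max()-v[:j].min()<15: continue
                o.append(S[j]);A.append([nn[0],nn[1],np.radians(1)*(nn[1]*(k[0]-p[0])-nn[0]*(k[1]-p[1]))]);B.append(S[j])
            off.append((len(o),round(1000*np.median(o),1) if o else None))
        A,B=np.array(A),np.array(B)
        p=p+least_squares(lambda x:np.r_[A@x-B,(p+x-p0)[2]*.0008],[0,0,0],loss="soft_l1",f_scale=.001).x if (p0:=p) is not None else p
    return p,off
cc=np.array([.545,-.054]);yaw=-5.65;rc=R.from_euler("z",yaw,degrees=True)
nests={(a,b):cc+rc.apply([a*.057,b*.048,0])[:2] for a in(-1,1) for b in(-1,1)}
if __name__=="__main__":
    import sys
    n=sys.argv[1];img=cv2.imread(f"pics/{sys.argv[2]}.png")
    for k,v in nests.items():
        p,o=fits(img,n,[*v,yaw]);print(k,v,"->",p,o)
E
python3 slates.py side s4
```

```text
(-1, -1) [ 0.4836 -0.0962] -> [-6.3952  0.1642 -1.6455] [(0, None), (0, None), (8, np.float64(1.2)), (3, np.float64(0.4))]
(-1, 1) [ 0.493  -0.0006] -> [ 0.4933  0.001  -7.3533] [(1, np.float64(-0.7)), (21, np.float64(0.3)), (17, np.float64(0.3)), (14, np.float64(0.1))]
(1, -1) [ 0.597  -0.1074] -> [ 0.6018 -0.1077 -4.71  ] [(21, np.float64(0.1)), (0, None), (16, np.float64(1.4)), (10, np.float64(0.5))]
(1, 1) [ 0.6064 -0.0118] -> [ 0.6101 -0.0122 -8.9791] [(21, np.float64(0.8)), (15, np.float64(0.4)), (8, np.float64(-0.1)), (16, np.float64(0.4))]
```

```bash
python3 -c "
from h import *
delta([.4935,.0005,.10],down(174))"
```

```text
turn [-0.06  0.22  6.  ] shift [-0.0464  0.3459  0.1012] q [-17.8  11.1 -15.8  -0.  -62.9 -72.2]
```

```bash
python3 -m pendant '[[[0,0,6,-0.046,0.346,0.0,0.074],[0,0,6,-0.046,0.346,0.0,0.074],[0,0,6,-0.046,0.346,0.0,0.074],[0,0,6,-0.046,0.346,0.0,0.074],[0,0,6,-0.046,0.346,0.03,0.074],[0,0,6,-0.046,0.346,0.06,0.074],[0,0,6,-0.046,0.346,0.1,0.074],[0,0,6,-0.046,0.346,0.1,0.074],[0,0,6,-0.046,0.346,0.1,0.074],[0,0,6,-0.046,0.346,0.1,0.074],[0,0,6,-0.046,0.346,0.1,0.074],[0,0,6,-0.046,0.346,0.1,0.074]]]' 20
python3 -c "
from h import *
delta([.4935,.0005,.0115],down(174))
a=snap('side','s5')
import slates
for k in((-1,1),(-1,-1),(1,-1),(1,1)): print(k,slates.fits(a,'side',[*slates.nests[k],-5.65]))"
```

```text
time_s: 8.08
ee_pos: [0.4913, 0.0009, 0.0988]
ee_rot: [-179.9, -0.1, 174.1]
contact_force: [0.2, -0.2, -0.1]
opening: 0.0737
finger_force: 0.0
turn [-0.07 -0.12  0.07] shift [-0.0024 -0.      0.0873] q [  23.1   10.7  -31.8    0.   -47.6 -119. ]
(-1, 1) (array([ 0.4937,  0.    , -4.1189]), [(1, np.float64(-1.6)), (21, np.float64(-0.1)), (15, np.float64(0.1)), (9, np.float64(1.1))])
(-1, -1) (array([ 0.4821, -0.0951, -8.5916]), [(8, np.float64(-0.8)), (20, np.float64(-0.6)), (19, np.float64(0.1)), (17, np.float64(0.1))])
(1, -1) (array([ 0.6013, -0.1083, -4.485 ]), [(21, np.float64(0.4)), (4, np.float64(2.1)), (19, np.float64(0.0)), (9, np.float64(0.0))])
(1, 1) (array([  0.6103,  -0.0095, -15.9121]), [(20, np.float64(0.1)), (2, np.float64(0.5)), (13, np.float64(0.0)), (17, np.float64(0.0))])
```

```bash
python3 -m pendant '[[[0,0,0,-0.002,0,0.04,0.074],[0,0,0,-0.002,0,0.07,0.074],[0,0,0,-0.002,0,0.08,0.074],[0,0,0,-0.002,0,0.085,0.074],[0,0,0,-0.002,0,0.087,0.074],[0,0,0,-0.002,0,0.087,0.074]]]' 20
python3 -c "
from h import *
delta([.4935,.0005,.0115],down(174))"
```

```text
time_s: 8.63
ee_pos: [0.4945, 0.0003, 0.0132]
ee_rot: [180.0, 0.1, 173.9]
contact_force: [0.2, -0.8, 0.1]
opening: 0.0741
finger_force: 0.0
turn [ 0.02  0.06 -0.06] shift [0.001  0.0001 0.0017] q [  22.9   18.2  -36.6    0.   -35.1 -118.9]
```

```bash
python3 -m pendant '[[[0,0,0,0.0005,0,0.0015,0.074],[0,0,0,0.0005,0,0.0015,0.062],[0,0,0,0.0005,0,0.0015,0.056],[0,0,0,0.0005,0,0.0015,0.056],[0,0,0,0.0005,0,0.0015,0.056],[0,0,0,0.0005,0,0.0015,0.056]]]' 40
python3 -m pendant '[[[0,0,0,0,0,-0.01,0.056],[0,0,0,0,0,-0.04,0.056],[0,0,0,0,0,-0.08,0.056],[0,0,0,0,0,-0.12,0.056],[0,0,0,0,0,-0.15,0.056],[0,0,0,0,0,-0.17,0.056],[0,0,0,0,0,-0.17,0.056]]]' 40
cat > place.py <<'E'
from h import *
import sys
dk=np.array([.4093,.2544,.0603,-3.39])
def target(i,up=0.,dx=0.,drop=.002,tx=1,hx=0.):
    """tool pose for a slate on line i (1..4): up = clearance along the slate normal, hx = slate centre ahead of tool along slate x"""
    S=R.from_euler("xyz",[0,-12.8,dk[3]],degrees=True)
    P=dk[:3]+frame(dk).apply([.056*(i-1)+.050+dx,0,.0097])+S.apply([-hx,0,up-drop])
    return P,S*R.from_euler("z",180 if tx<0 else 0,degrees=True)*R.from_euler("x",180,degrees=True)
if __name__=="__main__":
    i,up=int(sys.argv[1]),float(sys.argv[2]);hx=float(sys.argv[3]) if len(sys.argv)>3 else 0
    P,r=target(i,up,tx=-1,hx=hx);print("target",P,r.as_euler("xyz",degrees=True));delta(P,r)
E
python3 place.py 1 .06
```

```text
time_s: 9.13
ee_pos: [0.4938, 0.001, 0.0117]
ee_rot: [180.0, 0.1, 174.0]
contact_force: [-1.4, 0.3, 5.9]
opening: 0.0587
finger_force: 40.0
time_s: 9.72
ee_pos: [0.4957, 0.0015, 0.1859]
ee_rot: [179.8, 0.4, 174.0]
contact_force: [0.2, 0.5, -0.7]
opening: 0.0591
finger_force: 40.0
target [0.4401 0.2526 0.1431] [180.    12.8  176.61]
turn [ -0.13 -12.37  -2.57] shift [0.0817 0.2438 0.0429] q [  23.     5.1  -25.2    0.1  -59.2 -119. ]
```

```bash
python3 -m pendant '[[[0,-6,-1.3,0.02,0.04,-0.01,0.056],[0,-12.4,-2.6,0.04,0.08,-0.01,0.056],[0,-12.4,-2.6,0.055,0.12,0,0.056],[0,-12.4,-2.6,0.065,0.155,0.01,0.056],[0,-12.4,-2.6,0.075,0.19,0.02,0.056],[0,-12.4,-2.6,0.0815,0.22,0.035,0.056],[0,-12.4,-2.6,0.0815,0.244,0.043,0.056],[0,-12.4,-2.6,0.0815,0.244,0.043,0.056],[0,-12.4,-2.6,0.0815,0.244,0.043,0.056],[0,-12.4,-2.6,0.0815,0.244,0.043,0.056]]]' 40
python3 place.py 1 .006
python3 - <<'E'
from h import *
a=snap("side","s6");b=snap("top","t6")
x=np.hstack([cv2.resize(a[220:340,230:350],(400,400),interpolation=2),cv2.resize(b[190:310,230:350],(400,400),interpolation=2)]);cv2.imwrite("pics/c6.png",x)
E
```

```text
time_s: 10.55
ee_pos: [0.4372, 0.2514, 0.1371]
ee_rot: [-179.6, 12.3, 176.7]
contact_force: [0.2, -0.6, -0.9]
opening: 0.059
finger_force: 40.0
target [0.452  0.2519 0.0904] [180.    12.8  176.61]
turn [-0.38 -0.48  0.07] shift [-0.0045  0.0016  0.0488] q [  60.5    3.5  -42.4   17.5  -40.3 -166.9]
```

View pics/c6.png

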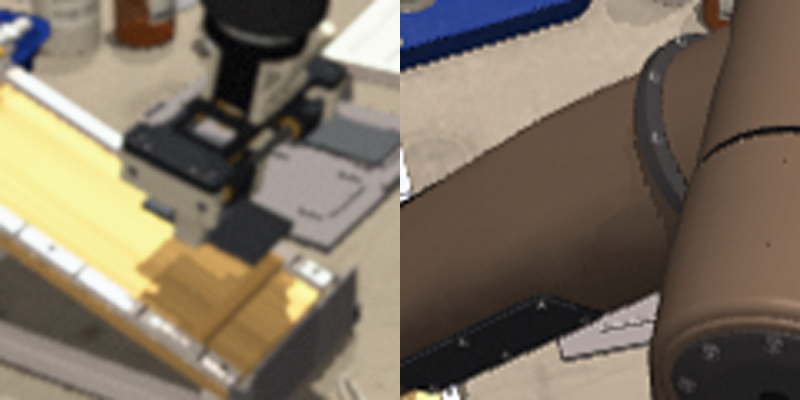

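The slate is held level over the lower lane (side zoom (250,230)) with its tail above the batten. Descending.

```bash
python3 -m pendant '[[[-0.3,-0.4,0,-0.004,0.0015,0.02,0.056],[-0.3,-0.4,0,-0.0045,0.0015,0.035,0.056],[-0.3,-0.4,0,-0.0045,0.0015,0.045,0.056],[-0.3,-0.4,0,-0.0045,0.0015,0.049,0.056],[-0.3,-0.4,0,-0.0045,0.0015,0.049,0.056],[-0.3,-0.4,0,-0.0045,0.0015,0.049,0.056]]]' 40
python3 place.py 1 .001
```

```text
time_s: 11.15
ee_pos: [0.4531, 0.252, 0.0917]
ee_rot: [180.0, 12.8, 176.6]
contact_force: [-0.8, 0.1, 0.1]
opening: 0.0592
finger_force: 40.0
target [0.4531 0.2518 0.0855] [180.    12.8  176.61]
turn [ 0.03  0.02 -0.03] shift [ 0.0013 -0.0001  0.006 ] q [  58.1    8.   -46.2   21.9  -31.4 -169.8]
```

```bash
cat > onroof.py <<'E'
from h import *
from place import dk
from scipy.ndimage import map_coordinates
def meas(img,i,n="side",z=None):
    """edge offsets (mm) of a slate from its nominal pose on line i, by saturation (slate grey, wood yellow)"""
    f=img.astype(float);im=f.max(2)-f.min(2);cam=np.array(C[n]["cam_to_world"])[:3,3]
    S=R.from_euler("xyz",[0,-12.8,dk[3]],degrees=True);c=dk[:3]+frame(dk).apply([.056*(i-1)+.050,0,.0097])
    if z is not None: c=c+S.apply([0,0,z])
    for name,ax,s,rng in(("tail",0,-1,np.linspace(-.027,.027,19)),("head",0,1,np.linspace(-.027,.027,19)),("left",1,1,np.r_[np.linspace(-.047,-.02,10),np.linspace(.02,.047,10)]),("right",1,-1,np.r_[np.linspace(-.047,-.02,10),np.linspace(.02,.047,10)])):
        nn=np.zeros(3);nn[ax]=s;vis=S.apply(nn)@(cam-c)>0;d=np.linspace(-.012,.012,97);o=[]
        for t in rng:
            q=np.zeros(3);q[ax]=s*(.05,.03)[ax];q[1-ax]=t;q[2]=-.0035 if vis else .0035
            v=map_coordinates(im,proj(n,c+S.apply(q+d[:,None]*nn))[:,::-1].T,order=1)
            if v.max()-v.min()<25: continue
            th=(v.max()+v.min())/2;j=np.where((v[1:]>th)&(v[:-1]<=th))[0]
            if len(j): o.append((t*1000,d[j[0]]*1000))
        o=np.array(o)
        print(name,"visible face" if vis else "top edge",len(o),"median",np.median(o[:,1]).round(1) if len(o) else None,"slope deg",np.degrees(np.polyfit(o[:,0],o[:,1],1)[0]).round(1) if len(o)>5 else None, "iqr",(np.percentile(o[:,1],75)-np.percentile(o[:,1],25)).round(1) if len(o) else None)
E
python3 - <<'E'
from onroof import *
meas(snap("side","s7"),1,z=.007)
E
```

```text
tail visible face 19 median -1.0 slope deg -0.2 iqr 0.4
head top edge 3 median 0.3 slope deg None iqr 1.4
left visible face 20 median -1.9 slope deg 0.9 iqr 1.4
right top edge 10 median -1.5 slope deg -2.8 iqr 0.8
```

```bash
python3 -m pendant '[[[0,0,0,0.0012,0,0.003,0.056],[0,0,0,0.0012,0,0.005,0.056],[0,0,0,0.0012,0,0.007,0.056],[0,0,0,0.0012,0,0.007,0.056],[0,0,0,0.0012,0,0.007,0.056]]]' 40
python3 place.py 1 0
```

```text
time_s: 11.62
ee_pos: [0.4532, 0.2527, 0.0848]
ee_rot: [180.0, 12.8, 176.7]
contact_force: [-4.9, -1.8, 9.2]
opening: 0.0588
finger_force: 40.0
target [0.4533 0.2518 0.0846] [180.    12.8  176.61]
turn [0.06 0.04 0.05] shift [-0.0001 -0.0009  0.0002] q [  58.     8.6  -46.9   22.8  -30.2 -170.7]
```

```bash
python3 -m pendant '[[[0,0,0,0,-0.0005,0,0.06],[0,0,0,0,-0.0005,0,0.064],[0,0,0,0,-0.0005,0,0.07],[0,0,0,0,-0.0005,0,0.072],[0,0,0,0,-0.0005,0,0.072]]]' 20
python3 -m pendant '[[[0,0,0,0,0,-0.01,0.072],[0,0,0,0,0,-0.03,0.072],[0,0,0,0,0,-0.06,0.072],[0,0,0,0,0,-0.1,0.074],[0,0,0,0,0,-0.1,0.074]]]' 20
python3 - <<'E'
from onroof import *
a=snap("side","s8");meas(a,1)
import slates
for k in((-1,-1),(1,-1),(1,1)): print(k,slates.fits(a,'side',[*slates.nests[k],-5.65]))
delta([.482,-.095,.10],down(-6))
E
```

```text
time_s: 12.03
ee_pos: [0.4532, 0.2519, 0.084]
ee_rot: [180.0, 12.8, 176.6]
contact_force: [0.6, -0.0, -0.3]
opening: 0.0713
finger_force: 0.0
time_s: 12.45
ee_pos: [0.4324, 0.256, 0.1883]
ee_rot: [179.5, 13.1, 176.6]
contact_force: [1.5, 2.2, 0.3]
opening: 0.0738
finger_force: 0.0
tail visible face 19 median -0.5 slope deg -0.7 iqr 0.3
head top edge 19 median -3.0 slope deg -0.2 iqr 0.6
left visible face 20 median -2.0 slope deg -0.9 iqr 1.4
right top edge 20 median -1.7 slope deg -1.1 iqr 1.3
(-1, -1) (array([ 0.4823, -0.0944, -8.6209]), [(3, np.float64(-1.9)), (21, np.float64(-0.5)), (20, np.float64(0.7)), (16, np.float64(0.7))])
(1, -1) (array([ 0.6004, -0.1118, -3.8422]), [(2, np.float64(1.5)), (5, np.float64(0.3)), (0, None), (9, np.float64(0.9))])
(1, 1) (array([  0.6086,  -0.0101, -22.4742]), [(6, np.float64(0.3)), (14, np.float64(-0.1)), (13, np.float64(-0.3)), (0, None)])
turn [ -20.07    1.07 -176.21] shift [-0.0495 -0.3476  0.0968] q [  61.9   -0.5  -38.9   16.   -46.8 -165.7]
```

```bash
python3 - <<'E'
from h import *
delta([.4823,-.0945,.10],down(174))
E
```

```text
turn [ 0.7  12.99  2.66] shift [-0.0498 -0.3471  0.0969] q [  61.9   -0.5  -38.9   16.   -46.8 -165.7]
```

```bash
python3 -m pendant '[[[0.7,6,1.3,-0.01,-0.04,0,0.074],[0.7,13,2.7,-0.02,-0.08,0,0.074],[0.7,13,2.7,-0.03,-0.12,0,0.074],[0.7,13,2.7,-0.04,-0.16,0,0.074],[0.7,13,2.7,-0.05,-0.2,0,0.074],[0.7,13,2.7,-0.05,-0.24,0.01,0.074],[0.7,13,2.7,-0.05,-0.28,0.03,0.074],[0.7,13,2.7,-0.05,-0.31,0.05,0.074],[0.7,13,2.7,-0.05,-0.335,0.08,0.074],[0.7,13,2.7,-0.05,-0.347,0.097,0.074],[0.7,13,2.7,-0.05,-0.347,0.097,0.074],[0.7,13,2.7,-0.05,-0.347,0.097,0.074]]]' 20
python3 - <<'E'
from h import *
delta([.4823,-.0945,.0115],down(174))
a=snap("side","s9")
import slates
for k in((-1,-1),(1,-1),(1,1)): print(k,slates.fits(a,'side',[*slates.nests[k],-5.65]))
from onroof import meas
meas(a,1)
E
```

```text
time_s: 13.5
ee_pos: [0.4796, -0.0986, 0.0963]
ee_rot: [-179.5, -0.4, 173.7]
contact_force: [-0.3, -0.6, 0.2]
opening: 0.0738
finger_force: 0.0
turn [-0.46 -0.42 -0.26] shift [-0.0029  0.0051  0.0847] q [  11.7   10.9  -32.2    0.4  -47.5 -108.3]
(-1, -1) (array([ 0.4824, -0.0936, -7.1757]), [(2, np.float64(-0.1)), (16, np.float64(0.1)), (13, np.float64(0.4)), (3, np.float64(1.1))])
(1, -1) (array([ 0.6018, -0.1069, -5.2367]), [(21, np.float64(0.0)), (0, None), (15, np.float64(1.1)), (19, np.float64(-0.1))])
(1, 1) (array([ 0.6109, -0.0123, -9.9175]), [(20, np.float64(0.3)), (0, None), (14, np.float64(-0.5)), (15, np.float64(-0.7))])
tail visible face 19 median 0.5 slope deg 2.9 iqr 0.6
head top edge 19 median -3.0 slope deg -0.1 iqr 0.6
left visible face 20 median -2.5 slope deg -0.7 iqr 1.7
right top edge 20 median -2.3 slope deg -0.7 iqr 1.1
```

```bash
python3 -m pendant '[[[-0.4,-0.4,-0.3,-0.0025,0.0045,0.03,0.074],[-0.4,-0.4,-0.3,-0.0025,0.0045,0.06,0.074],[-0.4,-0.4,-0.3,-0.0025,0.0045,0.075,0.074],[-0.4,-0.4,-0.3,-0.0025,0.0045,0.081,0.074],[-0.4,-0.4,-0.3,-0.0025,0.0045,0.083,0.074],[-0.4,-0.4,-0.3,-0.0025,0.0045,0.083,0.074],[-0.4,-0.4,-0.3,-0.0025,0.0045,0.083,0.074]]]' 20
python3 -c "
from h import *
delta([.4823,-.094,.0115],down(174))"
```

```text
time_s: 14.13
ee_pos: [0.4846, -0.0931, 0.0163]
ee_rot: [180.0, 0.3, 174.2]
contact_force: [0.6, -1.0, 0.7]
opening: 0.0738
finger_force: 0.0
turn [0.04 0.33 0.24] shift [ 0.0023 -0.0011  0.0048] q [  12.    17.7  -36.8    0.1  -35.1 -107.9]
```

```bash
python3 -m pendant '[[[0,0.3,0.2,0.002,-0.001,0.003,0.074],[0,0.3,0.2,0.002,-0.001,0.0045,0.074],[0,0.3,0.2,0.002,-0.001,0.0045,0.062],[0,0.3,0.2,0.002,-0.001,0.0045,0.056],[0,0.3,0.2,0.002,-0.001,0.0045,0.056],[0,0.3,0.2,0.002,-0.001,0.0045,0.056],[0,0.3,0.2,0.002,-0.001,0.0045,0.056],[0,0.3,0.2,0.002,-0.001,0.0045,0.056]]]' 40
python3 -m pendant '[[[0,0,0,0,0,-0.01,0.056],[0,0,0,0,0,-0.04,0.056],[0,0,0,0,0,-0.08,0.056],[0,0,0,0,0,-0.12,0.056],[0,0,0,0,0,-0.16,0.056],[0,0,0,0,0,-0.2,0.056],[0,0,0,0,0,-0.2,0.056]]]' 40
python3 place.py 2 .06
```

```text
time_s: 14.8
ee_pos: [0.4815, -0.0945, 0.0106]
ee_rot: [180.0, -0.1, 174.0]
contact_force: [-1.5, -0.1, 3.3]
opening: 0.0594
finger_force: 40.0
time_s: 15.38
ee_pos: [0.4856, -0.0948, 0.2185]
ee_rot: [179.9, 0.6, 174.1]
contact_force: [1.5, 0.2, -1.0]
opening: 0.0595
finger_force: 40.0
target [0.4926 0.2495 0.1622] [180.    12.8  176.61]
turn [ -0.22 -12.19  -2.54] shift [0.0293 0.343  0.0564] q [  11.9    3.3  -22.7    0.1  -63.4 -107.8]
```

```bash
python3 -m pendant '[[[0,-6,-1.3,0.01,0.04,0,0.056],[0,-12.2,-2.5,0.02,0.08,0,0.056],[0,-12.2,-2.5,0.029,0.12,0,0.056],[0,-12.2,-2.5,0.029,0.16,0,0.056],[0,-12.2,-2.5,0.029,0.2,0.01,0.056],[0,-12.2,-2.5,0.029,0.24,0.02,0.056],[0,-12.2,-2.5,0.029,0.28,0.035,0.056],[0,-12.2,-2.5,0.029,0.31,0.05,0.056],[0,-12.2,-2.5,0.029,0.333,0.056,0.056],[0,-12.2,-2.5,0.029,0.343,0.056,0.056],[0,-12.2,-2.5,0.029,0.343,0.056,0.056],[0,-12.2,-2.5,0.029,0.343,0.056,0.056]]]' 40
python3 place.py 2 .007
```

```text
time_s: 16.38
ee_pos: [0.4883, 0.2493, 0.154]
ee_rot: [-179.7, 12.0, 176.6]
contact_force: [0.1, -0.7, -1.7]
opening: 0.0591
finger_force: 40.0
target [0.5043 0.2488 0.1105] [180.    12.8  176.61]
turn [-0.32 -0.76 -0.05] shift [-0.0066  0.0007  0.0459] q [  54.5    6.5  -35.5   15.3  -42.8 -158.8]
```

```bash
python3 -m pendant '[[[-0.3,-0.7,0,-0.0065,0.0005,0.02,0.056],[-0.3,-0.7,0,-0.0065,0.0005,0.035,0.056],[-0.3,-0.7,0,-0.0065,0.0005,0.042,0.056],[-0.3,-0.7,0,-0.0065,0.0005,0.045,0.056],[-0.3,-0.7,0,-0.0065,0.0005,0.045,0.056],[-0.3,-0.7,0,-0.0065,0.0005,0.045,0.056]]]' 40
python3 place.py 2 0
python3 - <<'E'
from onroof import *
meas(snap("side","s10"),2,z=.008)
E
```

```text
time_s: 16.88
ee_pos: [0.5048, 0.2488, 0.1127]
ee_rot: [179.9, 12.8, 176.5]
contact_force: [0.0, -0.4, -1.2]
opening: 0.0595
finger_force: 40.0
target [0.5059 0.2487 0.1037] [180.    12.8  176.61]
turn [ 0.06  0.03 -0.12] shift [ 0.0009 -0.      0.009 ] q [  52.8   10.2  -38.8   18.6  -35.2 -161. ]
tail visible face 4 median -3.4 slope deg None iqr 2.3
head top edge 4 median 2.8 slope deg None iqr 2.2
left visible face 17 median 0.3 slope deg -10.5 iqr 13.7
right top edge 10 median 0.0 slope deg 9.5 iqr 0.6
```

```bash
python3 -m pendant '[[[0,0,0,0.001,0,0.004,0.056],[0,0,0,0.001,0,0.006,0.056],[0,0,0,0.001,0,0.0075,0.056],[0,0,0,0.001,0,0.0075,0.056],[0,0,0,0.001,0,0.0075,0.056]]]' 40
python3 place.py 2 0
```

```text
time_s: 17.35
ee_pos: [0.5051, 0.2489, 0.1043]
ee_rot: [180.0, 12.8, 176.5]
contact_force: [0.4, 0.6, -1.1]
opening: 0.0591
finger_force: 40.0
target [0.5059 0.2487 0.1037] [180.    12.8  176.61]
turn [ 0.02 -0.01 -0.07] shift [-0.0006 -0.0002  0.0007] q [  52.6   10.8  -39.5   19.2  -33.9 -161.6]
```

```bash
python3 -m pendant '[[[0,0,0,0,0,0.0007,0.056],[0,0,0,0,0,0.0013,0.056],[0,0,0,0,0,0.0013,0.056]]]' 40
python3 place.py 2 0
```

```text
time_s: 17.6
ee_pos: [0.5054, 0.2489, 0.1031]
ee_rot: [180.0, 12.8, 176.5]
contact_force: [-0.2, 0.8, -1.4]
opening: 0.0593
finger_force: 40.0
target [0.5059 0.2487 0.1037] [180.    12.8  176.61]
turn [ 0.03 -0.   -0.08] shift [-0.0006 -0.0002 -0.0006] q [  52.6   11.   -39.6   19.3  -33.7 -161.6]
```

```bash
python3 -m pendant '[[[0,0,0,0,0,0.0007,0.056],[0,0,0,0,0,0.0007,0.056]]]' 40; python3 -m pendant '[[[0,0,0,0,0,0.0008,0.056],[0,0,0,0,0,0.0008,0.056]]]' 40
python3 place.py 2 0
```

```text
time_s: 17.77
ee_pos: [0.5056, 0.249, 0.1028]
ee_rot: [179.9, 12.8, 176.5]
contact_force: [-3.1, 0.0, 3.5]
opening: 0.0595
finger_force: 40.0
time_s: 17.93
ee_pos: [0.5057, 0.249, 0.1027]
ee_rot: [179.9, 12.8, 176.5]
contact_force: [-10.1, -0.8, 13.0]
opening: 0.059
finger_force: 40.0
target [0.5059 0.2487 0.1037] [180.    12.8  176.61]
turn [ 0.05  0.04 -0.08] shift [-0.0004 -0.0003 -0.0009] q [  52.6   11.   -39.7   19.4  -33.6 -161.7]
```

```bash
python3 -m pendant '[[[0,0,0,0,0,-0.0008,0.056],[0,0,0,0,0,-0.0008,0.06],[0,0,0,0,0,-0.0008,0.064],[0,0,0,0,0,-0.0008,0.07],[0,0,0,0,0,-0.0008,0.072],[0,0,0,0,0,-0.0008,0.072]]]' 20
python3 -m pendant '[[[0,0,0,0,0,-0.01,0.072],[0,0,0,0,0,-0.03,0.072],[0,0,0,0,0,-0.06,0.072],[0,0,0,0,0,-0.08,0.074],[0,0,0,0,0,-0.08,0.074]]]' 20
python3 - <<'E'
from onroof import *
a=snap("side","s11");b=snap("top","t11");meas(a,2)
import slates
for k in((1,-1),(1,1)): print(k,slates.fits(a,'side',[*slates.nests[k],-5.65]))
cv2.imwrite("pics/c11.png",cv2.resize(a[220:340,180:340],(800,600),interpolation=2))
delta([.6093,-.012,.12],down(174))
E
```

```text
time_s: 18.43
ee_pos: [0.5057, 0.2489, 0.1023]
ee_rot: [180.0, 12.8, 176.5]
contact_force: [-0.5, -0.4, 0.2]
opening: 0.0713
finger_force: 0.0
time_s: 18.85
ee_pos: [0.4891, 0.2518, 0.1849]
ee_rot: [179.6, 13.0, 176.5]
contact_force: [1.4, 0.9, -0.1]
opening: 0.0738
finger_force: 0.0
tail visible face 1 median -1.0 slope deg None iqr 0.0
head top edge 19 median -0.3 slope deg 0.1 iqr 0.4
left visible face 20 median 1.1 slope deg -7.0 iqr 8.5
right top edge 20 median -1.5 slope deg -0.2 iqr 0.6
(1, -1) (array([ 0.5889, -0.1091, -6.2436]), [(0, None), (20, np.float64(0.4)), (17, np.float64(0.7)), (19, np.float64(1.3))])
(1, 1) (array([ 0.6087, -0.0133, -4.5723]), [(10, np.float64(-0.2)), (21, np.float64(0.0)), (14, np.float64(0.0)), (7, np.float64(0.9))])
turn [ 0.44 12.86  2.52] shift [-0.1199 -0.2548  0.0895] q [  55.     4.4  -34.1   15.3  -45.6 -158.6]
```

View pics/c11.png

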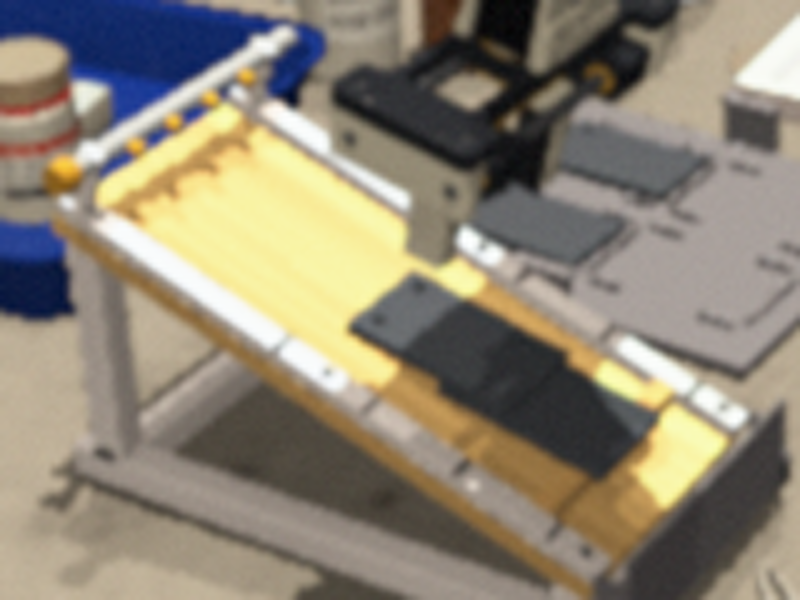

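Slates 1 and 2 lie square in the lane, the second lapping the first (zoom (440,330) over (560,410)), and two slates remain at (550,225) and (630,160). Now the third slate.

```bash
python3 -m pendant '[[[0.4,6,1.2,-0.01,-0.035,0,0.074],[0.4,12.8,2.5,-0.02,-0.07,0,0.074],[0.4,12.8,2.5,-0.035,-0.11,0,0.074],[0.4,12.8,2.5,-0.055,-0.145,0,0.074],[0.4,12.8,2.5,-0.075,-0.18,0.01,0.074],[0.4,12.8,2.5,-0.095,-0.21,0.03,0.074],[0.4,12.8,2.5,-0.11,-0.235,0.05,0.074],[0.4,12.8,2.5,-0.12,-0.255,0.075,0.074],[0.4,12.8,2.5,-0.12,-0.255,0.09,0.074],[0.4,12.8,2.5,-0.12,-0.255,0.09,0.074],[0.4,12.8,2.5,-0.12,-0.255,0.09,0.074],[0.4,12.8,2.5,-0.12,-0.255,0.09,0.074]]]' 20
python3 - <<'E'
from h import *
delta([.609,-.0125,.0125],down(174))
a=snap("side","s12");b=snap("top","t12")
import slates
for k in((1,-1),(1,1)): print(k,slates.fits(a,'side',[*slates.nests[k],-5.65]))
cv2.imwrite("pics/c12.png",np.hstack([cv2.resize(a[215:305,265:385],(400,300),interpolation=2),cv2.resize(b[200:290,240:360],(400,300),interpolation=2)]))
E
```

```text
time_s: 19.95
ee_pos: [0.6091, -0.0126, 0.1192]
ee_rot: [-179.9, -0.0, 174.0]
contact_force: [-0.4, -0.8, 0.6]
opening: 0.074
finger_force: 0.0
turn [-0.1  -0.02  0.04] shift [0.0001 0.0002 0.1067] q [  17.2   19.5  -16.     0.1  -54.6 -113.2]
(1, -1) (array([ 0.5999, -0.1095, -6.9405]), [(17, np.float64(1.6)), (13, np.float64(2.0)), (13, np.float64(-0.8)), (17, np.float64(-0.3))])
(1, 1) (array([ 0.6093, -0.0133, -4.2785]), [(19, np.float64(1.1)), (21, np.float64(0.5)), (16, np.float64(0.0)), (13, np.float64(0.1))])
```

```bash
python3 -m pendant '[[[0,0,0,0,0,0.04,0.074],[0,0,0,0,0,0.08,0.074],[0,0,0,0,0,0.095,0.074],[0,0,0,0,0,0.1,0.074],[0,0,0,0,0,0.105,0.074],[0,0,0,0,0,0.105,0.074],[0,0,0,0,0,0.105,0.074]]]' 20
python3 -c "
from h import *
delta([.6092,-.013,.0115],down(174))"
```

```text
time_s: 20.63
ee_pos: [0.6104, -0.0124, 0.0158]
ee_rot: [-180.0, 0.1, 174.1]
contact_force: [0.7, 0.5, 0.4]
opening: 0.0743
finger_force: 0.0
turn [-0.03  0.14  0.06] shift [ 0.0011 -0.0007  0.0043] q [  17.2   26.4  -21.5    0.1  -42.  -113.2]
```

```bash
python3 -m pendant '[[[0,0.1,0,0.001,-0.0007,0.003,0.074],[0,0.1,0,0.001,-0.0007,0.004,0.074],[0,0.1,0,0.001,-0.0007,0.004,0.062],[0,0.1,0,0.001,-0.0007,0.004,0.056],[0,0.1,0,0.001,-0.0007,0.004,0.056],[0,0.1,0,0.001,-0.0007,0.004,0.056],[0,0.1,0,0.001,-0.0007,0.004,0.056],[0,0.1,0,0.001,-0.0007,0.004,0.056]]]' 40
python3 -m pendant '[[[0,0,0,0,0,-0.01,0.056],[0,0,0,0,0,-0.04,0.056],[0,0,0,0,0,-0.08,0.056],[0,0,0,0,0,-0.12,0.056],[0,0,0,0,0,-0.16,0.056],[0,0,0,0,0,-0.2,0.056],[0,0,0,0,0,-0.2,0.056],[0,0,0,0,0,-0.2,0.056]]]' 40
python3 place.py 3 .05
```

```text
time_s: 21.3
ee_pos: [0.6084, -0.0134, 0.0104]
ee_rot: [-179.9, -0.1, 174.0]
contact_force: [-0.8, 1.1, 4.8]
opening: 0.0595
finger_force: 40.0
time_s: 21.97
ee_pos: [0.6096, -0.0132, 0.2135]
ee_rot: [180.0, 0.2, 174.0]
contact_force: [-1.1, -0.3, -1.6]
opening: 0.0593
finger_force: 40.0
target [0.5473 0.2462 0.1716] [180.    12.8  176.61]
turn [ -0.25 -12.6   -2.59] shift [0.0891 0.2515 0.0417] q [  17.1   14.8   -9.2    0.   -65.7 -113.1]
```

```bash
python3 -m pendant '[[[0,-6,-1.3,0.015,0.035,0,0.056],[0,-12.6,-2.6,0.03,0.07,0,0.056],[0,-12.6,-2.6,0.045,0.105,0,0.056],[0,-12.6,-2.6,0.06,0.14,0,0.056],[0,-12.6,-2.6,0.075,0.175,0.01,0.056],[0,-12.6,-2.6,0.089,0.205,0.02,0.056],[0,-12.6,-2.6,0.089,0.235,0.035,0.056],[0,-12.6,-2.6,0.089,0.251,0.041,0.056],[0,-12.6,-2.6,0.089,0.251,0.041,0.056],[0,-12.6,-2.6,0.089,0.251,0.041,0.056],[0,-12.6,-2.6,0.089,0.251,0.041,0.056]]]' 40
python3 place.py 3 .006
```

```text
time_s: 22.88
ee_pos: [0.5458, 0.2446, 0.1682]
ee_rot: [-179.6, 12.4, 176.7]
contact_force: [-0.1, -0.4, -1.8]
opening: 0.0589
finger_force: 40.0
target [0.5571 0.2456 0.1287] [180.    12.8  176.61]
turn [-0.44 -0.39  0.05] shift [-0.0025  0.0021  0.0409] q [  49.1   10.   -28.9   14.4  -44.7 -152.1]
```

```bash
python3 -m pendant '[[[-0.4,-0.4,0,-0.0025,0.0018,0.02,0.056],[-0.4,-0.4,0,-0.0025,0.0018,0.032,0.056],[-0.4,-0.4,0,-0.0025,0.0018,0.039,0.056],[-0.4,-0.4,0,-0.0025,0.0018,0.042,0.056],[-0.4,-0.4,0,-0.0025,0.0018,0.042,0.056],[-0.4,-0.4,0,-0.0025,0.0018,0.042,0.056]]]' 40
python3 place.py 3 0
```

```text
time_s: 23.38
ee_pos: [0.558, 0.246, 0.129]
ee_rot: [179.9, 12.9, 176.6]
contact_force: [0.5, -0.0, -1.0]
opening: 0.0594
finger_force: 40.0
target [0.5584 0.2456 0.1229] [180.    12.8  176.61]
turn [0.06 0.11 0.02] shift [ 0.001  -0.0005  0.0061] q [  48.    13.   -31.6   16.3  -38.3 -153.5]
```

```bash
python3 -m pendant '[[[0,0,0,0.0018,-0.0004,0.003,0.056],[0,0,0,0.0018,-0.0004,0.005,0.056],[0,0,0,0.0018,-0.0004,0.0055,0.056],[0,0,0,0.0018,-0.0004,0.0055,0.056]]]' 40;python3 -m pendant '[[[0,0,0,0,0,0.0007,0.056],[0,0,0,0,0,0.0007,0.056]]]' 40; python3 -m pendant '[[[0,0,0,0,0,0.0007,0.056],[0,0,0,0,0,0.0007,0.056]]]' 40
python3 place.py 3 0
```

```text
time_s: 23.72
ee_pos: [0.5571, 0.246, 0.1227]
ee_rot: [180.0, 12.9, 176.7]
contact_force: [-0.2, 0.0, -0.9]
opening: 0.0593
finger_force: 40.0
time_s: 23.88
ee_pos: [0.5574, 0.2462, 0.1223]
ee_rot: [180.0, 12.9, 176.7]
contact_force: [-0.8, -0.2, 1.1]
opening: 0.0593
finger_force: 40.0
time_s: 24.05
ee_pos: [0.5575, 0.2462, 0.1222]
ee_rot: [179.9, 12.9, 176.7]
contact_force: [-5.6, -0.4, 7.8]
opening: 0.0592
finger_force: 40.1
target [0.5584 0.2456 0.1229] [180.    12.8  176.61]
turn [0.07 0.13 0.07] shift [-0.0011 -0.0006 -0.0004] q [  48.    13.4  -32.3   16.7  -37.3 -154. ]
```

Contact. Release, retreat and check.

```bash
python3 -m pendant '[[[0,0,0,0,-0.0005,-0.0006,0.056],[0,0,0,0,-0.0005,-0.0006,0.06],[0,0,0,0,-0.0005,-0.0006,0.064],[0,0,0,0,-0.0005,-0.0006,0.07],[0,0,0,0,-0.0005,-0.0006,0.072],[0,0,0,0,-0.0005,-0.0006,0.072]]]' 20
python3 -m pendant '[[[0,0,0,0,0,-0.01,0.072],[0,0,0,0,0,-0.03,0.072],[0,0,0,0,0,-0.06,0.072],[0,0,0,0,0,-0.08,0.074],[0,0,0,0,0,-0.08,0.074]]]' 20
python3 - <<'E'
from onroof import *
a=snap("side","s13");meas(a,3);meas(a,1)
import slates
for k in((1,-1),): print(k,slates.fits(a,'side',[*slates.nests[k],-5.65]))
delta([.6,-.1095,.12],down(174))
E
```

```text
time_s: 24.55
ee_pos: [0.5577, 0.2461, 0.1222]
ee_rot: [179.9, 12.9, 176.7]
contact_force: [-0.6, 3.6, 4.0]
opening: 0.0713
finger_force: 1.5
time_s: 24.97
ee_pos: [0.5403, 0.2476, 0.2049]
ee_rot: [179.7, 13.1, 176.7]
contact_force: [0.2, 0.4, -0.2]
opening: 0.0736
finger_force: 0.0
tail visible face 3 median -0.3 slope deg None iqr 0.5
head top edge 19 median -3.2 slope deg -0.1 iqr 0.4
left visible face 20 median -3.4 slope deg -1.8 iqr 1.6
right top edge 20 median 1.1 slope deg -2.4 iqr 3.0
tail visible face 19 median 0.5 slope deg 2.8 iqr 0.8
head top edge 5 median -1.7 slope deg None iqr 0.3
left visible face 20 median -2.0 slope deg 0.1 iqr 0.5
right top edge 10 median -1.7 slope deg -4.4 iqr 0.4
(1, -1) (array([ 0.6013, -0.1084, -4.3804]), [(21, np.float64(0.3)), (4, np.float64(2.7)), (20, np.float64(0.4)), (16, np.float64(-0.5))])
turn [ 0.52 13.02  2.66] shift [-0.0603 -0.3529  0.0975] q [  49.9    7.3  -27.2   13.8  -48.3 -151.8]
```

```bash
python3 -m pendant '[[[0.5,6,1.3,-0.005,-0.04,0,0.074],[0.5,13,2.7,-0.01,-0.08,0,0.074],[0.5,13,2.7,-0.015,-0.12,0,0.074],[0.5,13,2.7,-0.025,-0.16,0,0.074],[0.5,13,2.7,-0.035,-0.2,0.01,0.074],[0.5,13,2.7,-0.045,-0.24,0.02,0.074],[0.5,13,2.7,-0.055,-0.28,0.035,0.074],[0.5,13,2.7,-0.06,-0.315,0.06,0.074],[0.5,13,2.7,-0.06,-0.34,0.085,0.074],[0.5,13,2.7,-0.06,-0.353,0.098,0.074],[0.5,13,2.7,-0.06,-0.353,0.098,0.074],[0.5,13,2.7,-0.06,-0.353,0.098,0.074]]]' 20
python3 - <<'E'
from h import *
delta([.6005,-.109,.0165],down(174))
a=snap("side","s14");b=snap("top","t14")
import slates
for k in((1,-1),): print(k,slates.fits(a,'side',[*slates.nests[k],-5.65]))
from onroof import meas
meas(a,3)
cv2.imwrite("pics/c14.png",np.hstack([cv2.resize(a[215:335,190:350],(400,300),interpolation=2),cv2.resize(b[190:310,170:330],(400,300),interpolation=2)]))
E
```

```text
time_s: 26.02
ee_pos: [0.5981, -0.1113, 0.116]
ee_rot: [-179.8, -0.3, 173.8]
contact_force: [0.7, -0.6, 1.0]
opening: 0.0739
finger_force: 0.0
turn [-0.2  -0.31 -0.17] shift [-0.0027  0.0029  0.0995] q [   7.9   19.7  -16.1    0.1  -54.5 -104.2]
(1, -1) (array([ 0.5979, -0.11  , -4.5519]), [(12, np.float64(2.0)), (17, np.float64(1.2)), (11, np.float64(0.1)), (8, np.float64(0.1))])
tail visible face 2 median 0.1 slope deg None iqr 0.6
head top edge 19 median -3.2 slope deg -0.2 iqr 0.5
left visible face 20 median -2.9 slope deg -2.8 iqr 2.8
right top edge 20 median 0.7 slope deg -2.1 iqr 2.3
```

View pics/c14.png

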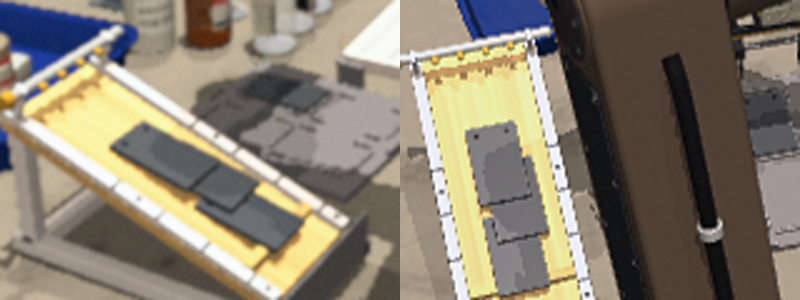

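The lane view shows slate 2 looking offset sideways from slates 1 and 3 (top zoom ~ (520,210)), so I'll measure the lateral edges along the slope.

```bash
cat > prof.py <<'E'
from h import *
from place import dk
from scipy.ndimage import map_coordinates
def prof(img,n,xs=np.arange(4,222,8),h=.012):
    f=img.astype(float);im=f.max(2)-f.min(2);y=np.linspace(-.058,.058,233);F=frame(dk)
    for x in xs:
        # height of the upper slate face above board here
        hh=h
        for i in range(4):
            u=x/1000-.056*i
            if 0<=u<=.1: hh=.0097+.0035-(u-.05)*np.tan(np.radians(7.2))
        v=map_coordinates(im,proj(n,dk[:3]+F.apply(np.c_[0*y+x/1000,y,0*y+hh]))[:,::-1].T,order=1)
        g=v<(v.max()+v.min())/2 if v.max()-v.min()>40 else v<0
        k=np.where(g)[0];print(x,(y[k[0]]*1000).round(1) if len(k) else None,(y[k[-1]]*1000).round(1) if len(k) else None, "w",len(k)/2, end=" | ")
    print()
E
python3 - <<'E'
from prof import *
for n,t in(("top","t14"),("side","s14"),("side","s11"),("side","s8")): print(n,t);prof(cv2.imread(f"pics/{t}.png"),n)
E
```

```text
top t14
4 -30.5 30.0 w 61.0 | 12 -29.5 29.5 w 59.5 | 20 -30.5 29.5 w 60.5 | 28 -30.0 30.0 w 60.5 | 36 -30.0 29.5 w 60.0 | 44 -30.0 29.0 w 59.5 | 52 -30.5 29.0 w 60.0 | 60 -30.5 30.0 w 61.0 | 68 -41.5 29.0 w 71.0 | 76 -42.0 29.5 w 72.0 | 84 -41.5 29.0 w 71.0 | 92 -41.5 29.5 w 71.5 | 100 -42.0 17.5 w 60.0 | 108 -42.0 19.0 w 61.5 | 116 -41.5 30.0 w 72.0 | 124 -41.0 29.0 w 70.5 | 132 -41.0 29.5 w 71.0 | 140 -41.0 29.0 w 70.5 | 148 -41.0 29.5 w 71.0 | 156 -41.0 29.0 w 70.5 | 164 -31.0 29.0 w 60.5 | 172 -30.0 28.5 w 59.0 | 180 -30.0 29.0 w 59.5 | 188 -30.5 28.5 w 59.5 | 196 -30.5 28.0 w 59.0 | 204 -30.5 28.5 w 59.5 | 212 None None w 0.0 | 220 None None w 0.0 | 
side s14
4 -58.0 36.0 w 74.5 | 12 -58.0 33.0 w 67.5 | 20 -58.0 35.5 w 75.0 | 28 -58.0 36.5 w 76.0 | 36 -58.0 36.5 w 75.0 | 44 -58.0 36.0 w 72.5 | 52 -58.0 36.0 w 72.0 | 60 -58.0 43.0 w 79.5 | 68 -58.0 42.5 w 101.0 | 76 -58.0 41.5 w 100.0 | 84 -58.0 41.0 w 96.5 | 92 -58.0 38.5 w 87.5 | 100 -58.0 25.0 w 73.5 | 108 -58.0 25.0 w 72.5 | 116 -58.0 36.0 w 82.5 | 124 -58.0 36.0 w 81.5 | 132 -58.0 35.5 w 79.0 | 140 -58.0 35.0 w 77.5 | 148 -5
[... 881 characters left out ...]
 | 220 -58.0 -52.5 w 6.0 | 
side s8
4 -58.0 36.0 w 73.5 | 12 -58.0 35.0 w 69.5 | 20 -58.0 36.0 w 78.5 | 28 -58.0 36.5 w 78.5 | 36 -58.0 36.5 w 76.5 | 44 -58.0 36.5 w 75.5 | 52 -58.0 37.0 w 75.5 | 60 -58.0 43.5 w 80.5 | 68 -58.0 42.5 w 76.0 | 76 -58.0 41.5 w 73.5 | 84 -58.0 41.0 w 73.0 | 92 -58.0 39.0 w 69.0 | 100 -58.0 -49.5 w 9.0 | 108 -58.0 -51.0 w 7.5 | 116 -58.0 -45.0 w 13.5 | 124 -58.0 -46.5 w 12.0 | 132 -58.0 -47.5 w 11.0 | 140 -58.0 -49.5 w 9.0 | 148 -58.0 -50.0 w 8.5 | 156 -58.0 -51.0 w 7.5 | 164 -58.0 -52.0 w 6.5 | 172 -58.0 -45.5 w 13.0 | 180 -58.0 -47.0 w 11.5 | 188 -58.0 -48.5 w 10.0 | 196 -58.0 -49.5 w 9.0 | 204 -58.0 -50.0 w 8.5 | 212 -58.0 -51.0 w 7.5 | 220 -58.0 -52.0 w 6.5 |
```

The top profile is clear. Slates 1 and 3 are centred within 0.5 mm, but slate 2 was knocked about 11.5 mm to the right (edges -41.5 and +18.5). I'll squeeze it back to centre at its exposed strip, with the fingertips just above rail height.

```bash
cat > dkpose.py <<'E'
from place import *
def dp(x,y,h,up=0):
    S=R.from_euler("xyz",[0,-12.8,dk[3]],degrees=True)
    P=dk[:3]+frame(dk).apply([x/1e3,y/1e3,h/1e3])+S.apply([0,0,up/1e3])
    r=S*R.from_euler("z",180,degrees=True)*R.from_euler("x",180,degrees=True)
    delta(P,r)
    s=manip.read_state();q=frame(dk).inv().apply(s["ee_pos"]-dk[:3])*1e3;print("now in deck mm",q.round(1))
if __name__=="__main__": dp(*map(float,sys.argv[1:]))
E
python3 dkpose.py 86 -2 12 60
```

```text
turn [ -0.45 -12.88  -2.6 ] shift [ 0.1641  0.343  -0.042 ] q [   8.    19.6  -16.     0.2  -54.5 -104.2]
now in deck mm [ 218.5 -352.3  -17.9]
```

```bash
python3 -m pendant '[[[0,0,0,0,0,-0.04,0.084],[0,-6,-1.3,0.02,0.03,-0.07,0.084],[0,-12.9,-2.6,0.04,0.065,-0.08,0.084],[0,-12.9,-2.6,0.06,0.1,-0.08,0.084],[0,-12.9,-2.6,0.08,0.135,-0.08,0.084],[0,-12.9,-2.6,0.1,0.17,-0.08,0.084],[0,-12.9,-2.6,0.12,0.205,-0.08,0.084],[0,-12.9,-2.6,0.135,0.24,-0.07,0.084],[0,-12.9,-2.6,0.15,0.275,-0.06,0.084],[0,-12.9,-2.6,0.164,0.305,-0.05,0.084],[0,-12.9,-2.6,0.164,0.33,-0.042,0.084],[0,-12.9,-2.6,0.164,0.343,-0.042,0.084]]]' 10
python3 -m pendant '[[[0,0,0,0,0,0,0.084],[0,0,0,0,0,0,0.084]]]' 10
python3 dkpose.py 86 -2 12 6
```

```text
time_s: 27.12
ee_pos: [0.4712, 0.2519, 0.1593]
ee_rot: [-179.6, 12.8, 176.9]
contact_force: [0.1, 0.6, -0.2]
opening: 0.0841
finger_force: 0.0
time_s: 27.28
ee_pos: [0.4721, 0.2492, 0.1598]
ee_rot: [-179.6, 12.8, 176.7]
contact_force: [0.1, -0.9, 0.2]
opening: 0.0838
finger_force: 0.0
turn [-0.37  0.01  0.13] shift [-0.0003 -0.0002  0.0543] q [  56.7    4.5  -37.6   16.7  -42.9 -161.7]
now in deck mm [93.2 -1.5 71.9]
```

```bash
python3 -m pendant '[[[-0.3,0,0,0,-0.0003,0.025,0.084],[-0.3,0,0,0,-0.0003,0.045,0.084],[-0.3,0,0,0,-0.0003,0.052,0.084],[-0.3,0,0,0,-0.0003,0.054,0.084],[-0.3,0,0,0,-0.0003,0.054,0.084],[-0.3,0,0,0,-0.0003,0.054,0.084]]]' 10
python3 dkpose.py 86 -2 12 0
```

```text
time_s: 27.78
ee_pos: [0.4848, 0.2466, 0.1074]
ee_rot: [-179.9, 12.8, 176.6]
contact_force: [-0.7, -0.3, 0.2]
opening: 0.0838
finger_force: 0.0
turn [-0.1   0.03 -0.02] shift [0.0005 0.0013 0.0064] q [  54.6    9.   -41.6   19.7  -34.2 -163.8]
now in deck mm [87.3 -3.3 18.3]
```

```bash
python3 -m pendant '[[[0,0,0,0.0005,0.0008,0.003,0.084],[0,0,0,0.0005,0.0008,0.006,0.084],[0,0,0,0.0005,0.0008,0.006,0.084],[0,0,0,0.0005,0.0008,0.006,0.084]]]' 10
python3 dkpose.py 86 0 12 0
```

```text
time_s: 28.12
ee_pos: [0.4851, 0.2473, 0.1003]
ee_rot: [-179.8, 12.8, 176.6]
contact_force: [0.3, 0.7, -0.2]
opening: 0.0838
finger_force: 0.0
turn [-0.15 -0.02  0.02] shift [-0.0007  0.0026 -0.0006] q [  54.5    9.6  -42.1   20.2  -33.2 -164.3]
now in deck mm [85.2 -2.6 11.5]
```

```bash
python3 -m pendant '[[[0,0,0,-0.0005,0.0012,-0.0004,0.084],[0,0,0,-0.0005,0.0023,-0.0004,0.08],[0,0,0,-0.0005,0.0023,-0.0004,0.076],[0,0,0,-0.0005,0.0023,-0.0004,0.072],[0,0,0,-0.0005,0.0023,-0.0004,0.068],[0,0,0,-0.0005,0.0023,-0.0004,0.064],[0,0,0,-0.0005,0.0023,-0.0004,0.061],[0,0,0,-0.0005,0.0023,-0.0004,0.058],[0,0,0,-0.0005,0.0023,-0.0004,0.058],[0,0,0,-0.0005,0.0023,-0.0004,0.058]]]' 10
python3 dkpose.py 86 0 12 0
```

```text
time_s: 28.95
ee_pos: [0.4856, 0.2494, 0.1006]
ee_rot: [-179.8, 12.8, 176.6]
contact_force: [-1.1, -0.9, -0.4]
opening: 0.0609
finger_force: 9.8
turn [-0.16 -0.03  0.01] shift [-0.0003  0.0004 -0.0003] q [  54.6    9.7  -41.9   20.1  -33.3 -164.4]
now in deck mm [85.7 -0.4 11.7]
```

```bash
python3 -m pendant '[[[0,0,0,0,0,0,0.062],[0,0,0,0,0,0,0.066],[0,0,0,0,0,0,0.07],[0,0,0,0,0,0,0.07],[0,0,0,0,0,-0.02,0.07],[0,0,0,0,0,-0.05,0.072],[0,0,0,0,0,-0.08,0.074],[0,0,0,0,0,-0.08,0.074],[0,0,0,0,0,-0.08,0.074]]]' 10
python3 - <<'E'
from onroof import *
delta([.6,-.109,.12],down(174))
a=snap("side","s15");b=snap("top","t15");meas(a,3);meas(a,1);meas(a,2)
E
```

```text
time_s: 29.7
ee_pos: [0.4687, 0.2523, 0.1809]
ee_rot: [179.9, 12.9, 176.6]
contact_force: [-0.2, -0.0, 0.0]
opening: 0.0738
finger_force: 0.0
turn [ 0.39 12.92  2.62] shift [-0.1349 -0.353   0.0929] q [  57.3    2.8  -36.    15.7  -45.8 -161.1]
tail visible face 0 median None slope deg None iqr None
head top edge 19 median -2.8 slope deg 5.6 iqr 2.6
left visible face 20 median 0.1 slope deg -6.9 iqr 8.2
right top edge 19 median -2.5 slope deg 2.8 iqr 2.9
tail visible face 19 median -0.5 slope deg 0.6 iqr 0.8
head top edge 2 median -0.5 slope deg None iqr 1.0
left visible face 20 median -1.7 slope deg 0.6 iqr 1.1
right top edge 20 median 2.5 slope deg 7.0 iqr 8.8
tail visible face 1 median -4.2 slope deg None iqr 0.0
head top edge 0 median None slope deg None iqr None
left visible face 20 median 1.9 slope deg -7.3 iqr 8.6
right top edge 20 median 1.5 slope deg 5.6 iqr 5.8
```

```bash
python3 -m pendant '[[[0.4,6,1.3,-0.02,-0.035,0,0.074],[0.4,12.9,2.6,-0.035,-0.07,0,0.074],[0.4,12.9,2.6,-0.05,-0.105,0,0.074],[0.4,12.9,2.6,-0.065,-0.14,0,0.074],[0.4,12.9,2.6,-0.08,-0.175,0.01,0.074],[0.4,12.9,2.6,-0.095,-0.21,0.02,0.074],[0.4,12.9,2.6,-0.11,-0.245,0.04,0.074],[0.4,12.9,2.6,-0.12,-0.28,0.06,0.074],[0.4,12.9,2.6,-0.13,-0.31,0.08,0.074],[0.4,12.9,2.6,-0.135,-0.34,0.09,0.074],[0.4,12.9,2.6,-0.135,-0.353,0.093,0.074],[0.4,12.9,2.6,-0.135,-0.353,0.093,0.074]]]' 20
python3 - <<'E'
from prof import *
a=snap("side","s16");b=snap("top","t16");prof(b,"top")
from onroof import meas
meas(a,3);meas(b,3,"top")
import slates
print(slates.fits(a,'side',[*slates.nests[(1,-1)],-5.65]))
delta([.6,-.109,.0165],down(174))
E
python3 dkpose.py 162 -0.4 10 60
```

```text
time_s: 30.8
ee_pos: [0.5974, -0.1139, 0.1157]
ee_rot: [-179.7, -0.4, 173.7]
contact_force: [-0.5, -0.2, -0.7]
opening: 0.0742
finger_force: 0.0
4 -30.5 30.0 w 61.0 | 12 -29.5 29.5 w 59.5 | 20 -30.5 29.5 w 60.5 | 28 -30.0 30.0 w 60.5 | 36 -30.0 29.5 w 60.0 | 44 -30.0 29.0 w 59.5 | 52 -30.5 29.0 w 60.0 | 60 -30.0 30.0 w 60.5 | 68 -29.5 30.0 w 60.0 | 76 -30.5 29.5 w 60.5 | 84 -31.0 28.5 w 60.0 | 92 -31.5 30.0 w 62.0 | 100 -32.5 27.5 w 60.5 | 108 -33.0 27.0 w 60.5 | 116 -33.5 36.5 w 70.5 | 124 -35.0 36.5 w 72.0 | 132 -35.0 35.5 w 71.0 | 140 -35.5 35.0 w 71.0 | 148 -37.0 33.5 w 71.0 | 156 -34.5 32.0 w 67.0 | 164 -28.0 33.0 w 61.5 | 172 -29.0 31.5 w 61.0 | 180 -29.5 29.5 w 59.5 | 188 -30.5 28.5 w 59.5 | 196 -31.5 28.5 w 60.5 | 204 -29.5 28.0 w 58.0 | 212 None None w 0.0 | 220 None None w 0.0 | 
tail visible face 0 median None slope deg None iqr None
head top edge 19 median -2.8 slope deg 5.8 iqr 2.9
left visible face 20 median 0.0 slope deg -7.0 iqr 8.4
right top edge 19 median -3.0 slope deg 3.0 iqr 3.0
tail visible face 1 median -3.8 slope deg None iqr 0.0
head top edge 19 median -2.0 slope deg 6.0 iqr 3.4
left visible face 20 median 2.9 slope deg -5.7 iqr 7.4
right top edge 20 median 2.6 slope deg -4.0 iqr 4.1
(array([ 0.5981, -0.1087, -8.3031]), [(11, np.float64(0.8)), (16, np.float64(0.7)), (11, np.float64(-0.1)), (6, np.float64(2.3))])
turn [-0.29 -0.23 -0.13] shift [-0.0018  0.003   0.1012] q [   8.    19.6  -16.1    0.3  -54.6 -104.3]
turn [ -0.59 -13.03  -2.69] shift [ 0.0919  0.3492 -0.0673] q [   8.    19.6  -16.1    0.3  -54.6 -104.3]
now in deck mm [ 217.4 -353.9  -18. ]
```

Slates 2 and 3 are now yawed about -5°, touching the lane line only at one point each. Squeezing in their overlap zone (x≈132 mm) will square both.

```bash
python3 dkpose.py 132 -0.4 6 60; python3 -m pendant '[[[0,0,0,0,0,-0.04,0.0765],[-0.4,-6,-1.3,0.02,0.03,-0.08,0.0765],[-0.4,-13,-2.7,0.04,0.065,-0.09,0.0765],[-0.4,-13,-2.7,0.055,0.1,-0.09,0.0765],[-0.4,-13,-2.7,0.07,0.135,-0.09,0.0765],[-0.4,-13,-2.7,0.085,0.17,-0.09,0.0765],[-0.4,-13,-2.7,0.1,0.205,-0.085,0.0765],[-0.4,-13,-2.7,0.11,0.24,-0.075,0.0765],[-0.4,-13,-2.7,0.12,0.275,-0.065,0.0765],[-0.4,-13,-2.7,0.12,0.305,-0.06,0.0765],[-0.4,-13,-2.7,0.12,0.335,-0.06,0.0765],[-0.4,-13,-2.7,0.12,0.349,-0.06,0.0765]]]' 10
python3 -m pendant '[[[0,0,0,0,0,0,0.0765],[0,0,0,0,0,0,0.0765]]]' 10
python3 dkpose.py 132 -0.4 6 20
```

```text
turn [ -0.59 -13.03  -2.69] shift [ 0.1187  0.3479 -0.0531] q [   8.    19.6  -16.1    0.3  -54.6 -104.3]
now in deck mm [ 217.4 -353.9  -18. ]
time_s: 31.9
ee_pos: [0.5159, 0.2538, 0.178]
ee_rot: [-179.9, 13.0, 177.0]
contact_force: [0.4, 0.2, 0.1]
opening: 0.0766
finger_force: 0.0
time_s: 32.07
ee_pos: [0.5157, 0.2505, 0.1775]
ee_rot: [-179.8, 12.9, 176.9]
contact_force: [-0.4, 0.1, -0.3]
opening: 0.0762
finger_force: 0.0
turn [-0.1   0.07  0.25] shift [-0.0003 -0.0027  0.0482] q [  52.3    7.   -31.6   15.1  -45.2 -155.6]
now in deck mm [140.2   2.4  73.7]
```

```bash
python3 -m pendant '[[[0,0,0.2,0,-0.002,0.02,0.0765],[0,0,0.2,0,-0.002,0.038,0.0765],[0,0,0.2,0,-0.002,0.046,0.0765],[0,0,0.2,0,-0.002,0.046,0.0765],[0,0,0.2,0,-0.002,0.046,0.0765],[0,0,0.2,0,-0.002,0.046,0.0765]]]' 10
python3 dkpose.py 132 -0.4 6 0
```

```text
time_s: 32.57
ee_pos: [0.527, 0.2465, 0.1337]
ee_rot: [-179.9, 12.9, 176.5]
contact_force: [-0.4, 1.1, -0.4]
opening: 0.0767
finger_force: 0.0
turn [-0.1   0.13 -0.11] shift [0.0011 0.0006 0.023 ] q [  50.8   10.3  -34.7   17.   -38.6 -157. ]
now in deck mm [136.   -1.   28.7]
```

```bash
python3 -m pendant '[[[0,0,0,0.001,0.0006,0.008,0.0765],[0,0,0,0.001,0.0006,0.014,0.0765],[0,0,0,0.001,0.0006,0.018,0.0765],[0,0,0,0.001,0.0006,0.022,0.0765],[0,0,0,0.001,0.0006,0.022,0.0765]]]' 10
python3 dkpose.py 132 -0.4 6 0
```

```text
time_s: 32.98
ee_pos: [0.5304, 0.2464, 0.1099]
ee_rot: [-179.8, 12.8, 176.5]
contact_force: [-0.0, 0.3, -0.2]
opening: 0.0767
finger_force: 0.1
turn [-0.21  0.03 -0.08] shift [-0.0009  0.0004 -0.001 ] q [  50.3   12.3  -36.3   18.3  -35.3 -158.2]
now in deck mm [131.   -0.8   5.1]
```

No contact on descent. Close, then reopen and retreat.

```bash
python3 -m pendant '[[[0,0,0,0,0.0004,-0.0006,0.073],[0,0,0,0,0.0004,-0.0006,0.07],[0,0,0,0,0.0004,-0.0006,0.067],[0,0,0,0,0.0004,-0.0006,0.064],[0,0,0,0,0.0004,-0.0006,0.061],[0,0,0,0,0.0004,-0.0006,0.057],[0,0,0,0,0.0004,-0.0006,0.057],[0,0,0,0,0.0004,-0.0006,0.057],[0,0,0,0,0.0004,-0.0006,0.057]]]' 20
python3 -m pendant '[[[0,0,0,0,0,0,0.062],[0,0,0,0,0,0,0.066],[0,0,0,0,0,0,0.069],[0,0,0,0,0,0,0.07],[0,0,0,0,0,0,0.07],[0,0,0,0,0,-0.02,0.07],[0,0,0,0,0,-0.05,0.072],[0,0,0,0,0,-0.09,0.074],[0,0,0,0,0,-0.09,0.074]]]' 10
python3 - <<'E'
from onroof import *
delta([.6,-.109,.12],down(174))
a=snap("side","s17");meas(a,3)
E
```

```text
time_s: 33.73
ee_pos: [0.5303, 0.2469, 0.1115]
ee_rot: [-179.9, 12.9, 176.5]
contact_force: [-2.1, -1.7, 2.0]
opening: 0.0598
finger_force: 19.9
time_s: 34.48
ee_pos: [0.5124, 0.2513, 0.2068]
ee_rot: [179.7, 13.3, 176.5]
contact_force: [2.0, 1.1, 1.5]
opening: 0.0737
finger_force: 0.0
turn [ 0.59 13.27  2.56] shift [-0.0864 -0.3549  0.1077] q [  52.9    4.8  -29.7   14.5  -48.6 -155.3]
tail visible face 1 median 4.2 slope deg None iqr 0.0
head top edge 19 median -3.8 slope deg -0.6 iqr 0.4
left visible face 20 median 0.0 slope deg -6.1 iqr 7.2
right top edge 20 median -0.3 slope deg -0.9 iqr 1.5
```

```bash
python3 -m pendant '[[[0.5,6,1.3,-0.01,-0.04,0,0.074],[0.5,13.2,2.6,-0.02,-0.08,0,0.074],[0.5,13.2,2.6,-0.03,-0.12,0,0.074],[0.5,13.2,2.6,-0.045,-0.16,0,0.074],[0.5,13.2,2.6,-0.06,-0.2,0.01,0.074],[0.5,13.2,2.6,-0.07,-0.24,0.02,0.074],[0.5,13.2,2.6,-0.08,-0.28,0.04,0.074],[0.5,13.2,2.6,-0.086,-0.315,0.07,0.074],[0.5,13.2,2.6,-0.086,-0.34,0.095,0.074],[0.5,13.2,2.6,-0.086,-0.355,0.107,0.074],[0.5,13.2,2.6,-0.086,-0.355,0.107,0.074],[0.5,13.2,2.6,-0.086,-0.355,0.107,0.074]]]' 20
python3 - <<'E'
from prof import *
a=snap("side","s18");b=snap("top","t18");prof(b,"top")
from onroof import meas
meas(a,3);meas(b,3,"top");meas(b,1,"top");meas(b,2,"top")
import slates
print(slates.fits(a,'side',[*slates.nests[(1,-1)],-5.65]))
delta([.6,-.109,.0165],down(174))
E
```

```text
time_s: 35.53
ee_pos: [0.5952, -0.1139, 0.1128]
ee_rot: [-179.6, -0.5, 173.7]
contact_force: [-0.1, 0.2, 0.3]
opening: 0.0745
finger_force: 0.0
4 -30.5 30.0 w 61.0 | 12 -29.5 29.5 w 59.5 | 20 -30.5 29.5 w 60.5 | 28 -30.0 30.0 w 60.5 | 36 -30.0 29.5 w 60.0 | 44 -30.0 29.0 w 59.5 | 52 -30.5 29.0 w 60.0 | 60 -30.0 30.0 w 60.5 | 68 -29.5 31.5 w 61.5 | 76 -29.0 30.5 w 60.0 | 84 -29.5 31.0 w 61.0 | 92 -29.5 30.0 w 60.0 | 100 -30.0 30.0 w 60.5 | 108 -30.0 29.5 w 60.0 | 116 -31.0 29.0 w 60.5 | 124 -31.5 29.0 w 61.0 | 132 -31.0 28.0 w 59.5 | 140 -31.5 29.0 w 61.0 | 148 -32.0 29.5 w 62.0 | 156 -31.5 29.0 w 61.0 | 164 -30.5 29.0 w 60.0 | 172 -30.0 28.5 w 59.0 | 180 -30.0 29.5 w 60.0 | 188 -30.0 28.5 w 59.0 | 196 -29.5 29.5 w 59.5 | 204 -29.5 28.5 w 58.5 | 212 None None w 0.0 | 220 None None w 0.0 | 
tail visible face 1 median 3.5 slope deg None iqr 0.0
head top edge 19 median -4.0 slope deg -0.6 iqr 0.4
left visible face 20 median -0.1 slope deg -6.3 iqr 7.2
right top edge 20 median -1.0 slope deg -0.3 iqr 0.5
tail visible face 0 median None slope deg None iqr None
head top edge 19 median -3.2 slope deg -0.9 iqr 0.8
left visible face 20 median -0.9 slope deg 0.4 iqr 0.4
right top edge 20 median 0.8 slope deg -1.2 iqr 1.3
tail visible face 19 median 0.3 slope deg 1.9 iqr 0.8
head top edge 0 median None slope deg None iqr None
left visible face 20 median 0.0 slope deg 1.2 iqr 1.6
right top edge 20 median 0.0 slope deg -0.2 iqr 0.3
tail visible face 0 median None slope deg None iqr None
head top edge 0 median None slope deg None iqr None
left visible face 20 median -0.1 slope deg -1.8 iqr 2.1
right top edge 20 median 0.6 slope deg 1.7 iqr 2.1
(array([ 0.5995, -0.1115, -2.5139]), [(18, np.float64(1.3)), (9, np.float64(2.0)), (11, np.float64(0.0)), (9, np.float64(0.3))])
turn [-0.34 -0.29 -0.14] shift [-0.0036  0.0042  0.0986] q [   7.9   19.7  -16.4    0.3  -54.3 -104.3]
```

```bash
python3 - <<'E'
from prof import *
S=R.from_euler("xyz",[0,-12.8,dk[3]],degrees=True)
for n,t in(("top","t18"),("side","s18"),("top","t14"),("side","s14")):
  g=cv2.imread(f"pics/{t}.png").astype(float).mean(2)
  for i in(1,2,3):
    c=dk[:3]+frame(dk).apply([.056*(i-1)+.050,0,.0097]);u=np.arange(-.014,.0141,.002)
    V=np.mean([map_coordinates(g,proj(n,c+S.apply(np.c_[-.05+u,0*u+y,0*u+.0035]))[:,::-1].T,order=1) for y in np.linspace(-.02,.02,9)],0)
    print(n,t,i,dict(zip((u*1000).round().astype(int).tolist(),V.round().astype(int).tolist())))
  V=np.mean([map_coordinates(g,proj(n,c+S.apply(np.c_[.05+u,0*u+y,0*u+.0035]))[:,::-1].T,order=1) for y in np.linspace(-.02,.02,9)],0);print("head3",V.round().astype(int).tolist())
E
```

```text
top t18 1 {-14: 202, -12: 191, -10: 160, -8: 136, -6: 122, -4: 98, -2: 84, 0: 106, 2: 121, 4: 126, 6: 124, 8: 124, 10: 124, 12: 124, 14: 125}
top t18 2 {-14: 128, -12: 127, -10: 127, -8: 127, -6: 127, -4: 128, -2: 126, 0: 111, 2: 80, 4: 77, 6: 106, 8: 126, 10: 131, 12: 131, 14: 129}
top t18 3 {-14: 118, -12: 119, -10: 119, -8: 111, -6: 83, -4: 70, -2: 93, 0: 112, 2: 119, 4: 119, 6: 118, 8: 117, 10: 117, 12: 117, 14: 117}
head3 [113, 117, 122, 124, 129, 150, 186, 207, 212, 212, 212, 211, 212, 212, 211]
side s18 1 {-14: 209, -12: 202, -10: 184, -8: 165, -6: 146, -4: 121, -2: 98, 0: 87, 2: 95, 4: 99, 6: 101, 8: 101, 10: 101, 12: 101, 14: 101}
side s18 2 {-14: 109, -12: 107, -10: 107, -8: 108, -6: 108, -4: 107, -2: 100, 0: 87, 2: 72, 4: 70, 6: 82, 8: 97, 10: 105, 12: 107, 14: 106}
side s18 3 {-14: 101, -12: 100, -10: 97, -8: 89, -6: 75, -4: 66, -2: 73, 0: 86, 2: 96, 4: 99, 6: 99, 8: 98, 10: 97, 12: 98, 14: 98}
head3 [102, 102, 105, 112, 126, 154, 186, 208, 217, 220, 220, 220, 220, 220, 220]
top t14 1 {-14: 202, -12: 192, -10: 160, -8: 137, -6: 122, -4: 98, -2: 83, 0: 105, 2: 121, 4: 125,
[... 198 characters left out ...]
14: 120, -12: 117, -10: 117, -8: 113, -6: 91, -4: 69, -2: 83, 0: 106, 2: 116, 4: 118, 6: 117, 8: 117, 10: 117, 12: 116, 14: 116}
head3 [113, 116, 123, 125, 129, 147, 175, 201, 210, 212, 212, 211, 212, 212, 212]
side s14 1 {-14: 209, -12: 201, -10: 184, -8: 165, -6: 145, -4: 121, -2: 98, 0: 87, 2: 94, 4: 98, 6: 99, 8: 100, 10: 100, 12: 100, 14: 100}
side s14 2 {-14: 108, -12: 107, -10: 107, -8: 107, -6: 107, -4: 107, -2: 106, 0: 102, 2: 89, 4: 74, 6: 69, 8: 81, 10: 94, 12: 99, 14: 99}
side s14 3 {-14: 95, -12: 95, -10: 93, -8: 86, -6: 73, -4: 63, -2: 68, 0: 82, 2: 93, 4: 97, 6: 97, 8: 97, 10: 96, 12: 97, 14: 98}
head3 [102, 102, 104, 108, 119, 142, 174, 201, 215, 219, 220, 220, 220, 220, 220]
```

Tail edges, read from both views: slate 1 is at 0 mm, slate 2 is +5.5 mm (too far up the slope), and slate 3 is -2 mm. I'll grip slate 2's exposed strip and draw it down, then reseat slate 3.

```bash
python3 dkpose.py 90 -0.2 9.5 60; python3 -m pendant '[[[0,0,0,0,0,-0.04,0.074],[-0.4,-6,-1.3,0.02,0.03,-0.08,0.074],[-0.4,-13,-2.7,0.04,0.065,-0.085,0.072],[-0.4,-13,-2.7,0.06,0.1,-0.085,0.07],[-0.4,-13,-2.7,0.08,0.135,-0.085,0.07],[-0.4,-13,-2.7,0.1,0.17,-0.085,0.07],[-0.4,-13,-2.7,0.12,0.205,-0.08,0.07],[-0.4,-13,-2.7,0.135,0.24,-0.07,0.07],[-0.4,-13,-2.7,0.15,0.275,-0.06,0.07],[-0.4,-13,-2.7,0.157,0.305,-0.05,0.07],[-0.4,-13,-2.7,0.157,0.332,-0.045,0.07],[-0.4,-13,-2.7,0.157,0.346,-0.045,0.07]]]' 10
python3 -m pendant '[[[0,0,0,0,0,0,0.07],[0,0,0,0,0,0,0.07],[0,0,0,0,0,0,0.07]]]' 10
python3 dkpose.py 90 -0.2 9.5 12
```

```text
turn [ -0.64 -13.1   -2.7 ] shift [ 0.1577  0.3474 -0.0447] q [   7.9   19.7  -16.4    0.3  -54.3 -104.3]
now in deck mm [ 214.8 -355.   -19.9]
time_s: 36.63
ee_pos: [0.4766, 0.2527, 0.1593]
ee_rot: [-179.9, 12.8, 176.9]
contact_force: [0.2, 0.7, 0.7]
opening: 0.07
finger_force: 0.0
time_s: 36.88
ee_pos: [0.4772, 0.2484, 0.1594]
ee_rot: [-179.8, 12.7, 176.6]
contact_force: [1.0, -0.2, -0.4]
opening: 0.0697
finger_force: 0.0
turn [-0.18 -0.11  0.03] shift [0.0002 0.0019 0.0488] q [  55.9    4.9  -37.1   16.3  -42.8 -160.8]
now in deck mm [97.9 -2.  69.8]
```

```bash
python3 -m pendant '[[[-0.2,-0.1,0,0,0.0015,0.02,0.07],[-0.2,-0.1,0,0,0.0015,0.038,0.07],[-0.2,-0.1,0,0,0.0015,0.048,0.07],[-0.2,-0.1,0,0,0.0015,0.049,0.07],[-0.2,-0.1,0,0,0.0015,0.049,0.07],[-0.2,-0.1,0,0,0.0015,0.049,0.07]]]' 10
python3 dkpose.py 90 -0.2 9.5 0
```

```text
time_s: 37.38
ee_pos: [0.4886, 0.2489, 0.1119]
ee_rot: [180.0, 12.8, 176.6]
contact_force: [0.4, 0.1, 0.4]
opening: 0.0698
finger_force: 0.0
turn [ 0.01  0.02 -0.03] shift [0.0008 0.0006 0.012 ] q [  54.4    9.   -40.6   19.1  -35.  -163. ]
now in deck mm [92.3 -0.8 21.3]
```

```bash
python3 -m pendant '[[[0,0,0,0.001,0.0005,0.006,0.07],[0,0,0,0.001,0.0005,0.01,0.07],[0,0,0,0.001,0.0005,0.0115,0.07],[0,0,0,0.001,0.0005,0.0115,0.066],[0,0,0,0.001,0.0005,0.0115,0.062],[0,0,0,0.001,0.0005,0.0115,0.057],[0,0,0,0.001,0.0005,0.0115,0.056],[0,0,0,0.001,0.0005,0.0115,0.056],[0,0,0,0.001,0.0005,0.0115,0.056]]]' 35
python3 dkpose.py 84.5 -0.2 9.5 0
```

```text
time_s: 38.13
ee_pos: [0.4899, 0.2498, 0.0996]
ee_rot: [-180.0, 12.8, 176.6]
contact_force: [-0.7, 0.6, 0.5]
opening: 0.0596
finger_force: 34.8
turn [-0.01 -0.02  0.03] shift [ 0.0047 -0.0004  0.0004] q [  54.2   10.1  -41.6   20.   -33.  -163.9]
now in deck mm [89.3  0.2  9.3]
```

```bash
python3 -m pendant '[[[0,0,0,0.001,-0.0002,0,0.056],[0,0,0,0.002,-0.0003,0,0.056],[0,0,0,0.003,-0.0003,0,0.056],[0,0,0,0.004,-0.0003,0.0002,0.056],[0,0,0,0.005,-0.0003,0.0003,0.056],[0,0,0,0.0057,-0.0003,0.0003,0.056],[0,0,0,0.0057,-0.0003,0.0003,0.056],[0,0,0,0.0057,-0.0003,0.0003,0.056]]]' 35
python3 dkpose.py 84.5 -0.2 9.5 0
python3 - <<'E'
from onroof import *
a=snap("side","s19");meas(a,3)
E
```

```text
time_s: 38.8
ee_pos: [0.4843, 0.2497, 0.0981]
ee_rot: [-180.0, 12.8, 176.6]
contact_force: [-1.0, -1.2, 2.5]
opening: 0.0595
finger_force: 34.8
turn [-0.01 -0.02  0.03] shift [-0.001   0.      0.0002] q [  54.7    9.8  -42.3   20.3  -32.7 -164.7]
now in deck mm [83.5 -0.2  9.8]
tail visible face 0 median None slope deg None iqr None
head top edge 19 median -10.0 slope deg -1.3 iqr 0.6
left visible face 19 median 2.0 slope deg -6.0 iqr 6.1
right top edge 8 median -2.3 slope deg -13.9 iqr 0.5
```

```bash
python3 -m pendant '[[[0,0,0,0,0,0,0.06],[0,0,0,0,0,0,0.065],[0,0,0,0,0,0,0.07],[0,0,0,0,0,0,0.07],[0,0,0,0,0,-0.015,0.07],[0,0,0,0,0,-0.035,0.07],[0,0,0,0,0,-0.05,0.07],[0,0,0,0,0,-0.05,0.07],[0,0,0,0,0,-0.05,0.07]]]' 10
python3 dkpose.py 154 -0.4 8.5 25
```

```text
time_s: 39.6
ee_pos: [0.4734, 0.2507, 0.1474]
ee_rot: [179.9, 12.8, 176.6]
contact_force: [0.2, 1.1, -0.1]
opening: 0.0704
finger_force: 0.0
turn [0.07 0.02 0.01] shift [-0.0698 -0.0006  0.018 ] q [  56.4    5.3  -38.7   17.1  -40.6 -162.3]
now in deck mm [90.2  0.1 59.9]
```

```bash
python3 -m pendant '[[[0,0,0,-0.025,-0.0003,0,0.07],[0,0,0,-0.05,-0.0005,0,0.07],[0,0,0,-0.07,-0.0005,0.01,0.07],[0,0,0,-0.07,-0.0005,0.018,0.07],[0,0,0,-0.07,-0.0005,0.025,0.07],[0,0,0,-0.07,-0.0005,0.028,0.07],[0,0,0,-0.07,-0.0005,0.028,0.07],[0,0,0,-0.07,-0.0005,0.028,0.07]]]' 10
python3 dkpose.py 154 -0.4 8 0
```

```text
time_s: 40.27
ee_pos: [0.5469, 0.2451, 0.1344]
ee_rot: [-179.9, 12.7, 176.7]
contact_force: [0.5, -0.3, 0.7]
opening: 0.0701
finger_force: 0.0
turn [-0.08 -0.07  0.06] shift [-0.0009  0.0007  0.0145] q [  48.8   11.9  -32.2   16.1  -39.2 -154.1]
now in deck mm [154.9  -1.1  22.5]
```

```bash
python3 -m pendant '[[[0,0,0,-0.0005,0.0006,0.006,0.07],[0,0,0,-0.0005,0.0006,0.011,0.07],[0,0,0,-0.0005,0.0006,0.014,0.07],[0,0,0,-0.0005,0.0006,0.014,0.066],[0,0,0,-0.0005,0.0006,0.014,0.062],[0,0,0,-0.0005,0.0006,0.014,0.057],[0,0,0,-0.0005,0.0006,0.014,0.056],[0,0,0,-0.0005,0.0006,0.014,0.056],[0,0,0,-0.0005,0.0006,0.014,0.056]]]' 40
python3 dkpose.py 162 -0.2 8 0
```

```text
time_s: 41.02
ee_pos: [0.5512, 0.2458, 0.1214]
ee_rot: [-180.0, 12.8, 176.6]
contact_force: [-0.2, 0.0, -1.1]
opening: 0.0595
finger_force: 39.8
turn [-0.02 -0.02  0.02] shift [-0.0076  0.     -0.0001] q [  48.5   13.1  -32.9   16.7  -37.3 -154.6]
now in deck mm [154.5  -0.2   8.8]
```

```bash
python3 -m pendant '[[[0,0,0,0,0,-0.002,0.056],[0,0,0,0,0,-0.004,0.056],[0,0,0,-0.004,0,-0.005,0.056],[0,0,0,-0.0083,0,-0.005,0.056],[0,0,0,-0.0083,0,-0.003,0.056],[0,0,0,-0.0083,0,-0.0018,0.056],[0,0,0,-0.0083,0,-0.0018,0.056],[0,0,0,-0.0083,0,-0.0018,0.056]]]' 40
python3 dkpose.py 162 -0.2 8 0
python3 - <<'E'
from onroof import *
a=snap("side","s20");meas(a,3)
E
```

```text
time_s: 41.68
ee_pos: [0.5587, 0.2451, 0.1246]
ee_rot: [-179.9, 12.7, 176.6]
contact_force: [-0.7, 0.3, -1.1]
opening: 0.059
finger_force: 39.8
turn [-0.06 -0.05  0.02] shift [0.0005 0.0003 0.0013] q [  47.8   13.4  -31.7   16.3  -38.  -153.5]
now in deck mm [162.7  -0.5   9.2]
tail visible face 1 median 4.8 slope deg None iqr 0.0
head top edge 4 median -0.7 slope deg None iqr 1.8
left visible face 20 median 1.9 slope deg -4.9 iqr 6.3
right top edge 12 median 2.8 slope deg -11.1 iqr 0.6
```

```bash
python3 -m pendant '[[[0,0,0,0.0005,0,0.0008,0.056],[0,0,0,0.0005,0,0.0008,0.056]]]' 40; python3 -m pendant '[[[0,0,0,0,0,0.0007,0.056],[0,0,0,0,0,0.0007,0.056]]]' 40; python3 -m pendant '[[[0,0,0,0,0,0.0006,0.056],[0,0,0,0,0,0.0006,0.056]]]' 40
```

```text
time_s: 41.9
ee_pos: [0.5584, 0.2453, 0.1239]
ee_rot: [-180.0, 12.8, 176.6]
contact_force: [0.0, 0.9, -1.7]
opening: 0.0589
finger_force: 39.8
time_s: 42.07
ee_pos: [0.5587, 0.2454, 0.1233]
ee_rot: [-180.0, 12.8, 176.6]
contact_force: [0.2, -0.2, -0.3]
opening: 0.0592
finger_force: 39.8
time_s: 42.23
ee_pos: [0.5588, 0.2454, 0.1232]
ee_rot: [-180.0, 12.8, 176.6]
contact_force: [-2.4, -0.8, 3.3]
opening: 0.0593
finger_force: 39.8
```

Contact. Release, lift off, and go over the last slate for another top view.

```bash
python3 -m pendant '[[[0,0,0,0,0,0,0.06],[0,0,0,0,0,0,0.064],[0,0,0,0,0,0,0.068],[0,0,0,0,0,0,0.07],[0,0,0,0,0,0,0.07],[0,0,0,0,0,-0.015,0.07],[0,0,0,0,0,-0.04,0.072],[0,0,0,0,0,-0.08,0.074],[0,0,0,0,0,-0.08,0.074]]]' 10
python3 -m pendant '[[[0.3,6,1.3,-0.005,-0.04,0,0.074],[0.3,13,2.6,-0.01,-0.08,0,0.074],[0.3,13,2.6,-0.015,-0.12,0,0.074],[0.3,13,2.6,-0.025,-0.16,0,0.074],[0.3,13,2.6,-0.035,-0.2,0.01,0.074],[0.3,13,2.6,-0.045,-0.24,0.02,0.074],[0.3,13,2.6,-0.055,-0.28,0.035,0.074],[0.3,13,2.6,-0.06,-0.315,0.06,0.074],[0.3,13,2.6,-0.06,-0.34,0.085,0.074],[0.3,13,2.6,-0.06,-0.353,0.098,0.074],[0.3,13,2.6,-0.06,-0.353,0.098,0.074],[0.3,13,2.6,-0.06,-0.353,0.098,0.074]]]' 20
cat > tails.py <<'E'
from prof import *
S=R.from_euler("xyz",[0,-12.8,dk[3]],degrees=True)
def tails(im,n,ids):
    g=im.astype(float).mean(2)
    for i in ids:
        c=dk[:3]+frame(dk).apply([.056*(i-1)+.050,0,.0097]);u=np.arange(-.014,.0141,.001);o=[]
        for y in(-.022,-.011,0,.011,.022):
            v=np.mean([map_coordinates(g,proj(n,c+S.apply(np.c_[-.05+u,0*u+y+e,0*u+.0035]))[:,::-1].T,order=1) for e in(-.004,0,.004)],0)
            k=np.argmin(v);m=(v[k]+np.median(v[-6:]))/2;j=k+np.where(v[k:]>m)[0]
            o.append(round(u[j[0]]*1000,1) if len(j) else None)
        print(n,"tail",i,"up-slope offset mm, right to left:",o)
E
python3 - <<'E'
from tails import *
a=snap("side","s21");b=snap("top","t21");prof(b,"top")
tails(b,"top",(1,2,3));tails(a,"side",(1,2,3))
import slates
print(slates.fits(a,'side',[*slates.nests[(1,-1)],-5.65]))
delta([.6,-.1095,.0165],down(174))
E
```

```text
time_s: 42.98
ee_pos: [0.5431, 0.2487, 0.208]
ee_rot: [179.7, 13.2, 176.7]
contact_force: [1.5, 1.9, 1.9]
opening: 0.0738
finger_force: 0.0
time_s: 43.98
ee_pos: [0.6001, -0.1114, 0.1179]
ee_rot: [-179.9, -0.3, 173.9]
contact_force: [0.2, 0.2, 0.4]
opening: 0.0739
finger_force: 0.0
4 -30.5 30.0 w 61.0 | 12 -29.5 29.5 w 59.5 | 20 -30.5 29.5 w 60.5 | 28 -30.0 30.0 w 60.5 | 36 -30.0 29.5 w 60.0 | 44 -30.0 29.5 w 60.0 | 52 -30.5 29.0 w 60.0 | 60 -30.5 30.0 w 61.0 | 68 -30.5 29.0 w 60.0 | 76 -31.0 29.5 w 61.0 | 84 -31.0 28.5 w 60.0 | 92 -31.0 29.5 w 61.0 | 100 -32.0 28.0 w 60.5 | 108 -31.5 27.5 w 59.5 | 116 -32.5 27.5 w 60.5 | 124 -32.0 27.5 w 60.0 | 132 -32.5 28.0 w 61.0 | 140 -32.5 28.5 w 61.5 | 148 -32.0 27.5 w 60.0 | 156 -31.0 28.5 w 60.0 | 164 -31.0 28.5 w 60.0 | 172 -30.0 28.5 w 59.0 | 180 -30.0 29.5 w 60.0 | 188 -29.5 28.5 w 58.5 | 196 -29.0 29.5 w 59.0 | 204 -29.5 30.0 w 60.0 | 212 None None w 0.0 | 220 None None w 0.0 | 
top tail 1 up-slope offset mm, right to left: [np.float64(1.0), np.float64(1.0), np.float64(1.0), np.float64(-0.0), np.float64(-0.0)]
top tail 2 up-slope offset 
[... 172 characters left out ...]
 np.float64(1.0), np.float64(-0.0), np.float64(-0.0), np.float64(-0.0)]
side tail 1 up-slope offset mm, right to left: [np.float64(6.0), np.float64(3.0), np.float64(3.0), np.float64(2.0), np.float64(2.0)]
side tail 2 up-slope offset mm, right to left: [np.float64(3.0), np.float64(1.0), np.float64(1.0), np.float64(1.0), np.float64(1.0)]
side tail 3 up-slope offset mm, right to left: [np.float64(4.0), np.float64(2.0), np.float64(2.0), np.float64(1.0), np.float64(1.0)]
(array([ 0.5985, -0.1082, -7.3096]), [(15, np.float64(0.8)), (15, np.float64(0.9)), (14, np.float64(0.0)), (4, np.float64(0.1))])
turn [-0.04 -0.14  0.06] shift [0.001  0.0004 0.1032] q [   7.9   19.7  -15.6    0.   -54.9 -103.9]
```

All three tails are now within about 1 mm of their lines, and each slate is centred and square. Picking the last slate.

```bash
python3 -m pendant '[[[0,0,0,0.001,0.0005,0.04,0.074],[0,0,0,0.001,0.0005,0.08,0.074],[0,0,0,0.001,0.0005,0.092,0.074],[0,0,0,0.001,0.0005,0.099,0.074],[0,0,0,0.001,0.0005,0.1015,0.074],[0,0,0,0.001,0.0005,0.1015,0.074],[0,0,0,0.001,0.0005,0.1015,0.074]]]' 20
python3 -c "
from h import *
delta([.5993,-.1095,.0115],down(174))"
```

```text
time_s: 44.67
ee_pos: [0.6006, -0.1095, 0.0191]
ee_rot: [-180.0, -0.1, 174.1]
contact_force: [-0.6, 0.1, 0.2]
opening: 0.0738
finger_force: 0.0
turn [-0.02 -0.05  0.08] shift [ 0.0013 -0.0001  0.0076] q [   8.    26.3  -21.1    0.   -42.7 -103.9]
```

```bash
python3 -m pendant '[[[0,0,0,0.001,0,0.004,0.074],[0,0,0,0.001,0,0.007,0.074],[0,0,0,0.001,0,0.0072,0.074],[0,0,0,0.001,0,0.0072,0.062],[0,0,0,0.001,0,0.0072,0.056],[0,0,0,0.001,0,0.0072,0.056],[0,0,0,0.001,0,0.0072,0.056],[0,0,0,0.001,0,0.0072,0.056],[0,0,0,0.001,0,0.0072,0.056]]]' 40
python3 -m pendant '[[[0,0,0,0,0,-0.01,0.056],[0,0,0,0,0,-0.04,0.056],[0,0,0,0,0,-0.08,0.056],[0,0,0,0,0,-0.12,0.056],[0,0,0,0,0,-0.16,0.056],[0,0,0,0,0,-0.2,0.056],[0,0,0,0,0,-0.22,0.056],[0,0,0,0,0,-0.22,0.056],[0,0,0,0,0,-0.22,0.056]]]' 40
python3 place.py 4 .05
```

```text
time_s: 45.42
ee_pos: [0.5986, -0.11, 0.0104]
ee_rot: [-180.0, -0.2, 174.0]
contact_force: [-0.2, 0.9, 4.3]
opening: 0.0591
finger_force: 40.7
time_s: 46.17
ee_pos: [0.5989, -0.1101, 0.2317]
ee_rot: [-180.0, -0.1, 174.0]
contact_force: [-0.4, 0.2, -1.4]
opening: 0.0595
finger_force: 40.0
target [0.5999 0.2431 0.1908] [180.    12.8  176.61]
turn [ -0.29 -12.9   -2.6 ] shift [0.0359 0.3514 0.041 ] q [   7.9   14.3   -7.5   -0.   -68.3 -103.9]
```

```bash
python3 -m pendant '[[[0,-6,-1.3,0.005,0.035,0,0.056],[0,-12.9,-2.6,0.01,0.075,0,0.056],[0,-12.9,-2.6,0.015,0.115,0,0.056],[0,-12.9,-2.6,0.02,0.155,0,0.056],[0,-12.9,-2.6,0.025,0.195,0,0.056],[0,-12.9,-2.6,0.03,0.235,0.01,0.056],[0,-12.9,-2.6,0.036,0.275,0.02,0.056],[0,-12.9,-2.6,0.036,0.31,0.03,0.056],[0,-12.9,-2.6,0.036,0.335,0.04,0.056],[0,-12.9,-2.6,0.036,0.351,0.04,0.056],[0,-12.9,-2.6,0.036,0.351,0.04,0.056],[0,-12.9,-2.6,0.036,0.351,0.04,0.056]]]' 40
python3 place.py 4 .008
```

```text
time_s: 47.17
ee_pos: [0.5989, 0.2427, 0.1885]
ee_rot: [-179.5, 12.5, 176.7]
contact_force: [-0.0, -0.3, -1.2]
opening: 0.0592
finger_force: 40.0
target [0.6092 0.2426 0.1498] [180.    12.8  176.61]
turn [-0.44 -0.26  0.13] shift [-0.0016  0.0007  0.04  ] q [  44.8   13.2  -21.3   13.   -48.1 -146.2]
```

```bash
python3 -m pendant '[[[-0.4,-0.2,0,-0.0016,0.0004,0.02,0.056],[-0.4,-0.2,0,-0.0016,0.0004,0.033,0.056],[-0.4,-0.2,0,-0.0016,0.0004,0.038,0.056],[-0.4,-0.2,0,-0.0016,0.0004,0.04,0.056],[-0.4,-0.2,0,-0.0016,0.0004,0.04,0.056],[-0.4,-0.2,0,-0.0016,0.0004,0.04,0.056]]]' 40
python3 place.py 4 0
python3 - <<'E'
from onroof import *
a=snap("side","s22");meas(a,4,z=.008)
E
```

```text
time_s: 47.67
ee_pos: [0.6103, 0.242, 0.1521]
ee_rot: [179.9, 12.9, 176.6]
contact_force: [-0.2, -0.2, -0.4]
opening: 0.0594
finger_force: 40.0
target [0.6109 0.2425 0.142 ] [180.    12.8  176.61]
turn [0.1  0.11 0.02] shift [0.0016 0.0005 0.0099] q [  43.8   15.6  -23.6   13.9  -42.7 -146.7]
tail visible face 3 median -1.5 slope deg None iqr 0.9
head top edge 5 median 0.8 slope deg None iqr 2.5
left visible face 20 median 6.6 slope deg -12.2 iqr 15.6
right top edge 8 median -0.1 slope deg -6.5 iqr 5.6
```

```bash
python3 -m pendant '[[[0,0,0,0.0022,0.0004,0.004,0.056],[0,0,0,0.0022,0.0004,0.007,0.056],[0,0,0,0.0022,0.0004,0.009,0.056],[0,0,0,0.0022,0.0004,0.009,0.056],[0,0,0,0.0022,0.0004,0.009,0.056]]]' 40;python3 -m pendant '[[[0,0,0,0,0,0.0007,0.056],[0,0,0,0,0,0.0007,0.056]]]' 40; python3 place.py 4 0
```

```text
time_s: 48.13
ee_pos: [0.6097, 0.2428, 0.1417]
ee_rot: [180.0, 12.9, 176.7]
contact_force: [0.1, 0.2, -1.6]
opening: 0.0593
finger_force: 40.0
time_s: 48.3
ee_pos: [0.61, 0.2429, 0.1412]
ee_rot: [179.9, 12.9, 176.7]
contact_force: [-0.5, -0.9, -0.8]
opening: 0.0594
finger_force: 40.0
target [0.6109 0.2425 0.142 ] [180.    12.8  176.61]
turn [0.08 0.07 0.06] shift [-0.0011 -0.0004 -0.0006] q [  43.8   16.3  -24.5   14.3  -41.3 -147.2]
```

```bash
python3 -m pendant '[[[0,0,0,0,0,0.0006,0.056],[0,0,0,0,0,0.0006,0.056]]]' 40;python3 -m pendant '[[[0,0,0,0,0,0.0004,0.056],[0,0,0,0,0,0.0004,0.056]]]' 40; python3 place.py 4 0
```

```text
time_s: 48.47
ee_pos: [0.6102, 0.2429, 0.1407]
ee_rot: [179.9, 12.9, 176.7]
contact_force: [0.1, 0.4, 0.2]
opening: 0.0592
finger_force: 40.0
time_s: 48.63
ee_pos: [0.6103, 0.2429, 0.1406]
ee_rot: [179.9, 12.9, 176.7]
contact_force: [-1.7, -0.7, 1.5]
opening: 0.0591
finger_force: 40.0
target [0.6109 0.2425 0.142 ] [180.    12.8  176.61]
turn [0.09 0.09 0.06] shift [-0.0009 -0.0004 -0.0012] q [  43.8   16.3  -24.5   14.3  -41.2 -147.3]
```

```bash
python3 -m pendant '[[[0,0,0,0,0,0.0002,0.06],[0,0,0,0,0,0,0.064],[0,0,0,0,0,0,0.068],[0,0,0,0,0,0,0.07],[0,0,0,0,0,0,0.07],[0,0,0,0,0,-0.015,0.07],[0,0,0,0,0,-0.04,0.072],[0,0,0,0,0,-0.07,0.074],[0,0,0,0,0,-0.07,0.074]]]' 20
python3 -c "
from h import *
delta([.6,-.109,.16],down(177))
delta([.446,-.345,.12],down(180))"
```

```text
time_s: 49.38
ee_pos: [0.5964, 0.2453, 0.2147]
ee_rot: [179.7, 13.2, 176.7]
contact_force: [1.2, 0.2, 1.6]
opening: 0.0737
finger_force: 0.0
turn [ 0.31 13.24 -0.28] shift [-0.011  -0.3538  0.0566] q [  45.2   11.3  -20.1   12.6  -50.1 -145.9]
turn [-0.04 13.24 -3.26] shift [ 0.1345 -0.5984  0.062 ] q [  45.2   11.3  -20.1   12.6  -50.1 -145.9]
```

```bash
python3 -m pendant '[[[0.3,6,-0.3,0,-0.04,0,0.074],[0.3,13.2,-0.3,0,-0.08,0,0.074],[0.3,13.2,-0.3,0,-0.12,0,0.074],[0.3,13.2,-0.3,0,-0.16,0.01,0.074],[0.3,13.2,-0.3,-0.005,-0.2,0.02,0.074],[0.3,13.2,-0.3,-0.01,-0.24,0.03,0.074],[0.3,13.2,-0.3,-0.01,-0.28,0.04,0.074],[0.3,13.2,-0.3,-0.01,-0.32,0.055,0.074],[0.3,13.2,-0.3,-0.01,-0.345,0.055,0.074],[0.3,13.2,-0.3,-0.01,-0.353,0.055,0.074]]]' 20
python3 - <<'E'
from tails import *
a=snap("side","s23");b=snap("top","t23");prof(b,"top")
tails(b,"top",(1,2,3,4));tails(a,"side",(1,2,3,4))
delta([.446,-.345,.12],down(180))
E
```

```text
time_s: 50.22
ee_pos: [0.595, -0.1137, 0.1553]
ee_rot: [-179.7, -0.5, 176.8]
contact_force: [0.5, 0.1, -0.5]
opening: 0.0739
finger_force: 0.0
4 -30.5 30.0 w 61.0 | 12 -29.5 29.5 w 59.5 | 20 -30.5 29.5 w 60.5 | 28 -30.0 30.0 w 60.5 | 36 -30.0 29.5 w 60.0 | 44 -30.0 29.5 w 60.0 | 52 -30.5 29.0 w 60.0 | 60 -30.5 30.0 w 61.0 | 68 -30.5 29.0 w 60.0 | 76 -31.0 29.5 w 61.0 | 84 -31.0 28.5 w 60.0 | 92 -31.0 29.5 w 61.0 | 100 -32.0 28.0 w 60.5 | 108 -31.5 27.5 w 59.5 | 116 -32.5 27.5 w 60.5 | 124 -32.0 28.0 w 60.5 | 132 -32.5 28.0 w 61.0 | 140 -32.5 28.5 w 61.5 | 148 -32.0 27.5 w 60.0 | 156 -31.0 28.5 w 60.0 | 164 -31.0 28.5 w 60.0 | 172 -30.0 28.5 w 59.0 | 180 -31.0 29.5 w 61.0 | 188 -30.5 28.5 w 59.5 | 196 -30.5 29.5 w 60.5 | 204 -30.5 30.5 w 61.5 | 212 -30.5 29.5 w 60.5 | 220 -30.0 28.5 w 59.0 | 
top tail 1 up-slope offset mm, right to left: [np.float64(1.0), np.float64(1.0), np.float64(1.0), np.float64(1.0), np.float64(-0.0)]
top tail 2 up-slope offset mm, right to left: [np.float64(-0.0), np.float64(-0.0), np.float64(-0.0), np.float64(-0.0), np.float64(1.0)]
top tail 3 up-slope offset m
[... 179 characters left out ...]
t64(-1.0), np.float64(-1.0), np.float64(-1.0), np.float64(-2.0)]
side tail 1 up-slope offset mm, right to left: [np.float64(5.0), np.float64(3.0), np.float64(3.0), np.float64(3.0), np.float64(2.0)]
side tail 2 up-slope offset mm, right to left: [np.float64(3.0), np.float64(1.0), np.float64(1.0), np.float64(1.0), np.float64(1.0)]
side tail 3 up-slope offset mm, right to left: [np.float64(4.0), np.float64(2.0), np.float64(2.0), np.float64(1.0), np.float64(1.0)]
side tail 4 up-slope offset mm, right to left: [np.float64(3.0), np.float64(1.0), np.float64(1.0), np.float64(1.0), np.float64(-1.0)]
turn [-0.27 -0.37 -3.21] shift [ 0.1364 -0.241   0.0384] q [   7.9   17.4  -13.7    0.2  -59.3 -101.3]
```

All four courses are within about 1–2 mm. Now the cover: regrip it at the pose where I released it, (0.4462, -0.345), yaw 180.

```bash
python3 -m pendant '[[[-0.2,-0.3,-3.2,0.02,-0.035,-0.005,0.074],[-0.2,-0.3,-3.2,0.04,-0.07,0,0.074],[-0.2,-0.3,-3.2,0.06,-0.105,0,0.074],[-0.2,-0.3,-3.2,0.08,-0.14,0.01,0.074],[-0.2,-0.3,-3.2,0.1,-0.175,0.02,0.074],[-0.2,-0.3,-3.2,0.12,-0.21,0.03,0.074],[-0.2,-0.3,-3.2,0.136,-0.235,0.038,0.074],[-0.2,-0.3,-3.2,0.136,-0.241,0.038,0.074],[-0.2,-0.3,-3.2,0.136,-0.241,0.038,0.074],[-0.2,-0.3,-3.2,0.136,-0.241,0.038,0.074]]]' 20
python3 -c "
from h import *
delta([.4462,-.3451,.033],down(180))"
```

```text
time_s: 51.15
ee_pos: [0.4482, -0.3432, 0.121]
ee_rot: [-179.9, 0.0, -179.9]
contact_force: [-0.1, 0.4, -0.3]
opening: 0.0741
finger_force: 0.0
turn [-0.08  0.01  0.15] shift [ 0.002  -0.0017  0.088 ] q [-17.5  15.5 -21.6   0.1 -52.9 -72.4]
```

```bash
python3 -m pendant '[[[0,0,0.1,0.0018,-0.0017,0.035,0.074],[0,0,0.1,0.0018,-0.0017,0.06,0.074],[0,0,0.1,0.0018,-0.0017,0.075,0.074],[0,0,0.1,0.0018,-0.0017,0.084,0.074],[0,0,0.1,0.0018,-0.0017,0.088,0.074],[0,0,0.1,0.0018,-0.0017,0.088,0.074],[0,0,0.1,0.0018,-0.0017,0.088,0.074]]]' 20
python3 -c "
from h import *
delta([.4462,-.3451,.0296],down(180))"
```

```text
time_s: 51.73
ee_pos: [0.4467, -0.3451, 0.0335]
ee_rot: [-179.9, 0.0, -179.9]
contact_force: [-0.4, -0.4, -0.7]
opening: 0.0739
finger_force: 0.0
turn [-0.09  0.03  0.12] shift [0.0005 0.     0.0039] q [-17.8  21.7 -26.7   0.1 -41.6 -72.2]
```

```bash
python3 -m pendant '[[[0,0,0.1,0.0004,0,0.0035,0.074],[0,0,0.1,0.0004,0,0.0035,0.06],[0,0,0.1,0.0004,0,0.0035,0.045],[0,0,0.1,0.0004,0,0.0035,0.036],[0,0,0.1,0.0004,0,0.0035,0.036],[0,0,0.1,0.0004,0,0.0035,0.036],[0,0,0.1,0.0004,0,0.0035,0.036],[0,0,0.1,0.0004,0,0.0035,0.036],[0,0,0.1,0.0004,0,0.0035,0.036]]]' 30
python3 -m pendant '[[[0,0,0,0,0,-0.01,0.036],[0,0,0,0,0,-0.03,0.036],[0,0,0,0,0,-0.06,0.036],[0,0,0,0,0,-0.09,0.036],[0,0,0,0,0,-0.12,0.036],[0,0,0,0,0,-0.12,0.036],[0,0,0,0,0,-0.12,0.036]]]' 30
python3 -c "
from h import *
delta([.5456,-.0534,.13],down(174.3))"
```

```text
time_s: 52.48
ee_pos: [0.4452, -0.3455, 0.0297]
ee_rot: [-179.9, -0.0, 180.0]
contact_force: [-1.4, 1.3, 6.0]
opening: 0.0383
finger_force: 30.0
time_s: 53.07
ee_pos: [0.446, -0.3455, 0.1513]
ee_rot: [-179.9, 0.2, 179.9]
contact_force: [0.1, -0.5, -3.4]
opening: 0.0385
finger_force: 30.0
turn [-0.11  0.18  5.64] shift [-0.0992  0.2922  0.021 ] q [-17.8  13.6 -19.7   0.1 -56.5 -72.3]
```

```bash
python3 -m pendant '[[[0,0,1,-0.01,0.03,0,0.036],[0,0,2,-0.02,0.06,0,0.036],[0,0,3,-0.033,0.095,0,0.036],[0,0,4,-0.045,0.13,0,0.036],[0,0,5,-0.057,0.165,0,0.036],[0,0,5.6,-0.068,0.2,0,0.036],[0,0,5.6,-0.08,0.235,0.01,0.036],[0,0,5.6,-0.09,0.265,0.02,0.036],[0,0,5.6,-0.098,0.282,0.02,0.036],[0,0,5.6,-0.098,0.292,0.02,0.036],[0,0,5.6,-0.098,0.292,0.02,0.036],[0,0,5.6,-0.098,0.292,0.02,0.036]]]' 30
python3 -m pendant '[[[0,0,0,0,0,0.03,0.036],[0,0,0,0,0,0.05,0.036],[0,0,0,0,0,0.06,0.036],[0,0,0,0,0,0.06,0.036],[0,0,0,0,0,0.06,0.036]]]' 30
python3 - <<'E'
from h import *
delta([.5448,-.0536,.04],down(174.3))
a=snap("side","s24");b=snap("top","t24")
cv2.imwrite("pics/c24.png",np.hstack([cv2.resize(a[215:305,250:370],(400,300),interpolation=2),cv2.resize(b[190:310,180:340],(400,300),interpolation=2)]))
E
```

```text
time_s: 54.07
ee_pos: [0.5425, -0.0532, 0.1279]
ee_rot: [-179.9, -0.2, 174.4]
contact_force: [0.2, -0.3, -2.7]
opening: 0.0389
finger_force: 30.0
time_s: 54.48
ee_pos: [0.5431, -0.0543, 0.0689]
ee_rot: [-179.9, -0.1, 174.3]
contact_force: [-0.5, 0.1, -2.2]
opening: 0.0389
finger_force: 30.0
turn [-0.1  -0.09  0.  ] shift [-0.0016  0.0009  0.0288] q [  14.9   17.6  -27.1    0.1  -45.5 -110.7]
```

View pics/c24.png

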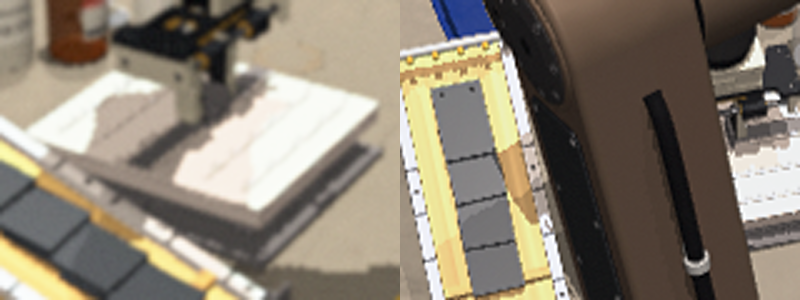

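The cover hovers level and aligned over the base, and the four slates on the deck are neatly lapped and in line. Lowering.

```bash
python3 -m pendant '[[[0,0,0,-0.0013,0.0007,0.004,0.036],[0,0,0,-0.0013,0.0007,0.009,0.036],[0,0,0,-0.0013,0.0007,0.014,0.036],[0,0,0,-0.0013,0.0007,0.018,0.036],[0,0,0,-0.0013,0.0007,0.022,0.036],[0,0,0,-0.0013,0.0007,0.025,0.036],[0,0,0,-0.0013,0.0007,0.025,0.036],[0,0,0,-0.0013,0.0007,0.025,0.036]]]' 30
python3 -c "
from h import *
delta([.5448,-.0536,.0386],down(174.3))"
```

```text
time_s: 55.25
ee_pos: [0.5445, -0.0529, 0.0435]
ee_rot: [-179.9, -0.1, 174.4]
contact_force: [-0.2, 0.2, -3.5]
opening: 0.0388
finger_force: 30.0
turn [-0.07 -0.07  0.05] shift [-0.0003 -0.0007  0.0049] q [  15.    19.6  -28.3    0.1  -42.2 -110.7]
```

```bash
python3 -m pendant '[[[0,0,0,-0.0002,-0.0006,0.002,0.036],[0,0,0,-0.0002,-0.0006,0.004,0.036],[0,0,0,-0.0002,-0.0006,0.004,0.036],[0,0,0,-0.0002,-0.0006,0.004,0.036]]]' 30
```

```text
time_s: 55.58
ee_pos: [0.5449, -0.0535, 0.0398]
ee_rot: [-179.9, -0.0, 174.3]
contact_force: [-0.4, 1.0, -2.1]
opening: 0.039
finger_force: 30.0
```

```bash
python3 -m pendant '[[[0,0,0,0,0,0.0006,0.036],[0,0,0,0,0,0.0012,0.036],[0,0,0,0,0,0.0012,0.036],[0,0,0,0,0,0.0012,0.036]]]' 30
```

```text
time_s: 55.92
ee_pos: [0.5449, -0.0535, 0.0397]
ee_rot: [-179.9, -0.0, 174.4]
contact_force: [-3.7, 0.9, 8.4]
opening: 0.0388
finger_force: 30.0
```

Seated (8 N push-back at the expected height). Release the tabs slowly and retreat.

```bash
python3 -m pendant '[[[0,0,0,0,0,0,0.042],[0,0,0,0,0,0,0.048],[0,0,0,0,0,0,0.054],[0,0,0,0,0,0,0.06],[0,0,0,0,0,0,0.068],[0,0,0,0,0,0,0.074],[0,0,0,0,0,0,0.074],[0,0,0,0,0,0,0.074]]]' 20
python3 -m pendant '[[[0,0,0,0,0,-0.015,0.074],[0,0,0,0,0,-0.03,0.074],[0,0,0,0,0,-0.06,0.074],[0,0,0,0,0,-0.1,0.074],[0,0,0,0,0,-0.14,0.074],[0,0,0,0,0,-0.18,0.074],[0,0,0,0,0,-0.18,0.074]]]' 20
python3 -m pendant '[[[0,0,0,0,-0.04,0,0.074],[0,0,0,0.01,-0.08,0,0.074],[0,0,0,0.02,-0.12,0,0.074],[0,0,0,0.03,-0.16,0,0.074],[0,0,0,0.04,-0.2,0,0.074],[0,0,0,0.05,-0.24,0,0.074],[0,0,0,0.06,-0.28,0,0.074],[0,0,0,0.07,-0.32,0,0.074],[0,0,0,0.07,-0.34,0,0.074],[0,0,0,0.07,-0.34,0,0.074],[0,0,0,0.07,-0.34,0,0.074]]]' 20
python3 - <<'E'
from tails import *
a=snap("side","s25");b=snap("top","t25");prof(b,"top",[28,84,140,196,212])
tails(b,"top",(1,2,3,4))
cv2.imwrite("pics/c25.png",np.vstack([np.hstack([cv2.resize(a[225:305,260:380],(800,400)[:1]+(400,),interpolation=2)]),np.hstack([cv2.resize(a[200:400,190:430],(400,200)),cv2.resize(b[180:340,150:470],(400,200))])]))
E
sed -i 's#side","top"):#side","top"):#; s#pics/{n}0.png#pics/{n[0]}25.png#' fit3.py; python3 fit3.py
```

```text
time_s: 56.58
ee_pos: [0.5449, -0.0535, 0.0385]
ee_rot: [-179.9, -0.0, 174.3]
contact_force: [0.2, 0.3, -0.5]
opening: 0.0733
finger_force: 0.0
time_s: 57.17
ee_pos: [0.5491, -0.0534, 0.2273]
ee_rot: [180.0, 0.7, 174.4]
contact_force: [0.9, 0.4, -0.1]
opening: 0.0738
finger_force: 0.0
time_s: 58.08
ee_pos: [0.4411, -0.3859, 0.2183]
ee_rot: [-180.0, -0.1, 174.2]
contact_force: [0.4, -0.3, 0.5]
opening: 0.074
finger_force: 0.0
28 -30.0 30.0 w 60.5 | 84 -30.5 28.5 w 59.5 | 140 -32.5 28.5 w 61.5 | 196 -30.0 29.5 w 60.0 | 212 -30.5 29.0 w 60.0 | 
top tail 1 up-slope offset mm, right to left: [np.float64(1.0), np.float64(1.0), np.float64(1.0), np.float64(-0.0), np.float64(-0.0)]
top tail 2 up-slope offset mm, right to left: [np.float64(-0.0), np.float64(-0.0), np.float64(-0.0), np.float64(-0.0), np.float64(1.0)]
top tail 3 up-slope offset mm, right to left: [np.float64(1.0), np.float64(-0.0), np.float64(-0.0), np.float64(-0.0), np.float64(-0.0)]
top tail 4 up-slope offset mm, right to left: [np.float64(-2.0), np.float64(-2.0), np.float64(-2.0), np.float64(-2.0), np.float64(-2.0)]
['side'] [ 0.5475 -0.052  -4.8804]
{('side', 0): [13.0, 0.0, 1.8], ('side', 1): [0, 0, 0], ('side', 2): [13.0, 1.5, 1.2], ('side', 3): [9.0, 1.8, 1.0]}
['top'] [ 0.5447 -0.0544 -5.6899]
{('top', 0): [17.0, -0.3, 1.3], ('top', 2): [4.0, 0.4, 1.2], ('top', 3): [0, 0, 0]}
['side', 'top'] [ 0.5468 -0.0539 -5.2166]
{('side', 0): [12.0, 1.2, 1.8], ('side', 1): [0, 0, 0], ('side', 2): [12.0, 1.8, 1.3], ('side', 3): [9.0, 1.3, 0.3], ('top', 0): [17.0, -0.3, 1.0], ('top', 2): [4.0, -1.6, 1.0], ('top', 3): [0, 0, 0]}
```

View pics/c25.png

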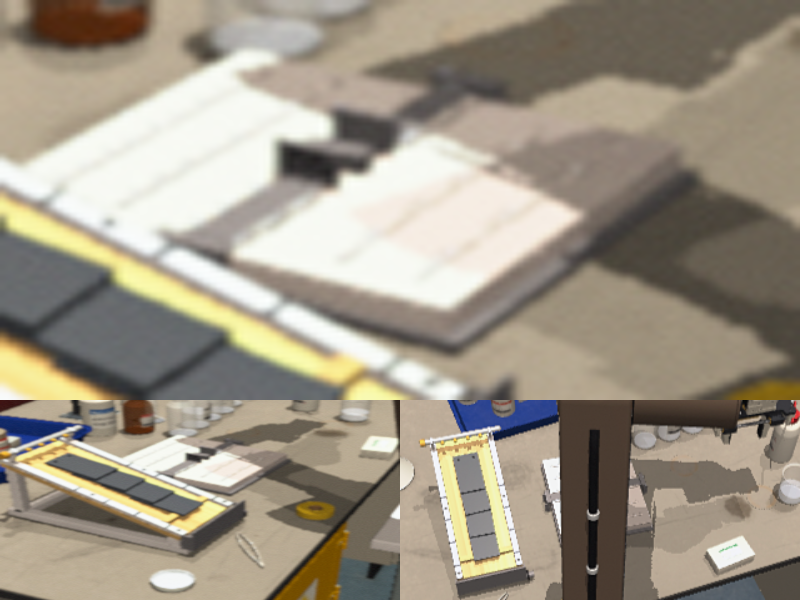

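The cover is back at its original pose (top fit 0.5447, -0.0544, -5.7°), flat with both pads sprung apart. The four courses are undisturbed and the robot is clear, so I'm handing in.

```bash
python3 -c "
from rig import manip
print(manip.hand_in())"
```

```text
the job is handed in; nothing more can be done
None
```

Job handed in at about 58 s: four slates are laid on lines 1–4 with tails within about 2 mm, slate 2 was knocked aside mid-run and put back (still about 1° off square, head 2 mm right of centre), and the cover is back on the case, seated at its original pose, though I could not confirm the tab hooks directly.

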